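# Dock the bottle carrier

## Task

Wind the dock's crank anticlockwise to raise the lock arm upright, and put every small sample bottle upright into a compartment of the bottle carrier, one to a compartment, and leave the bigger bottles where they stand. The carrier is lying the wrong way round: turn it end for end and slide it, nose with the cut corners first, between the dock's guide rails until it is fully home. Then wind the crank back clockwise until the lock arm lies level across the carrier's rear end.

Things in the scene. Friction and masses are not known exactly. Their poses are not given: they have to be found in the camera images.
- carrier: the bottle carrier, a loose aluminium tray 200 mm long (x), 120 wide (y), 0.38 kg empty. Origin under the middle of its handle at the underside; z up, x to the nose. Floor 5 mm thick with 7 mm flanges along both sides. Square rear end at x = -96 mm with an end plate 35 mm high. At the start the nose points roughly at the robot, away from the dock
- carrier_nose (a point): middle of the carrier's nose edge, 104 mm from the carrier's origin along its x, 2.5 mm above its underside. The nose's two corners are cut at 45 degrees by 26 mm
- carrier_cell (a point): middle of the floor of one of the carrier's four open compartments, at x = 58, y = 25.5, z = 5 mm of the carrier; the four lie at x = +-58, y = +-25.5. Each is 48 mm square inside, with 3 mm walls up to z = 36 mm
- carrier_grip (a point): middle of the carrier's handle: a black bar along the carrier's x, 14 mm thick in y, 62 mm long, z = 62 to 78 mm above the carrier's underside, on two uprights at x = +-26 mm. It stands in an empty bay between the two pairs of compartments; the bay is free for 40 mm on both sides of the bar in y
- dock: the dock, fixed to the worktop (place and yaw vary). Origin on the worktop where the carrier's origin lies when home; x points away from the robot, the way the carrier slides in, y left, z up. Right of the rails a gearbox, x = -106 to 14, y = -167 to -87 mm, 70 mm high, with the lock arm on its front and the crank on top. Behind the end stop, from x = 120 mm, a white housing 108 mm high
- dock_mouth (a point): middle between the rail ends, on the worktop at dock x = -75 mm. From here the steel rails run along x to the end stop, inner faces 125 mm apart, 15 mm high; lips at z = 10 to 15 mm reach in to 112 mm apart over the carrier's flanges, so the carrier is slid in flat, 0 to 4 mm above the worktop. In front the rails flare, without lips, to about 147 mm apart at x = -107
- dock_stop (a point): middle of the end stop's face at the end of the rails, dock x = 104, z = 2.5 mm, where carrier_nose lies when home. Corner stops at 45 degrees beside it match the cut corners (1 mm clear); the square rear end would stop about 24 mm short
- lock_arm (a joint): angle of the lock arm, 65 mm long from its pivot at dock x = -107, y = -104, z = 28 mm: 0 = level (down), pointing to the dock's +y across the mouth just behind the carrier's end plate, 1.57 = upright (open). Starts down; moved only by the crank. Comes down freely if the carrier is home, lands on the carrier if that is 6 mm or more short
- crank (a joint): angle of the crank wheel, growing anticlockwise seen from above, limits 0 (arm level) and 18.85 rad (three turns, arm upright). Worm drive: 12 rad of the crank raise the arm by 1 rad; it stays where it is left; about 2 N at the handle turn it. At the start it is between 0 and 1.0
- crank_axis (a point): point on the crank's fixed upright axis, 104 mm above the worktop (dock x = -45, y = -135 mm). The crank wheel is 80 mm in diameter, its rim's top at 85 mm, its hub's at 88 mm
- crank_grip (a point): point on the axis of the crank's upright handle, 110 mm above the worktop, 32 mm from the crank's axis: a black sleeve that turns freely on its pin, 18 mm in diameter, from 86 to 128 mm above the worktop
- bottle_1: a small white sample bottle with a white screw cap, 42 mm in diameter and 78 mm high (the straight sides end at about 55 mm); origin at the centre of its underside, z up. Only two to four of the four small bottles are there
- bottle_2: a small white sample bottle with a white screw cap, 42 mm in diameter and 78 mm high (the straight sides end at about 55 mm); origin at the centre of its underside, z up. Only two to four of the four small bottles are there
- bottle_3: a small white sample bottle with a white screw cap, 42 mm in diameter and 78 mm high (the straight sides end at about 55 mm); origin at the centre of its underside, z up. Only two to four of the four small bottles are there
- bottle_4: a small white sample bottle with a white screw cap, 42 mm in diameter and 78 mm high (the straight sides end at about 55 mm); origin at the centre of its underside, z up. Only two to four of the four small bottles are there
- big_bottle_1: a larger sample bottle of the same make, 50 mm in diameter and 104 mm high: too wide for the compartments. Origin at the centre of its underside. It stays where it stands
- big_bottle_2: a larger sample bottle of the same make, 50 mm in diameter and 104 mm high: too wide for the compartments. Origin at the centre of its underside. It stays where it stands
Not all that is in view belongs to the job. What is shaped like the bottle_3 but blue is not meant.

How it is judged:
On the way, in this order (a step that is already met when the one before it is completed fails the run):
1. the lock arm has been raised (value of joint lock_arm above 1.27 rad), for 0.2 s.
2. the carrier is home in the rails, nose first (x of carrier_nose in the frame of dock above 0.099 m and y of carrier_nose in the frame of dock between -0.006 and 0.006 m and z of carrier_nose in the frame of dock below 0.008 m and angle between the x axis of carrier and the x axis of dock, either way round below 0.06 rad), for 0.3 s.
3. the lock arm is down across the carrier's rear end (value of joint lock_arm below 0.12 rad), for 0.3 s.
At the end, for the whole second after the job is handed in: The carrier is nose first in the rails, its nose within 5 mm of the end stop, within 6 mm of the middle and aligned to 0.06 rad; the lock arm is down (within 0.12 rad of level); every small bottle that is there stands upright (0.15 rad) on the floor of a compartment; all at rest (all of step 2 and value of joint lock_arm below 0.12 rad and linear speed of each of carrier, bottle_1, bottle_2, bottle_3, bottle_4 below 0.02 m/s and (x of bottle_1 in the frame of carrier between 0.051 and 0.065 m or x of bottle_1 in the frame of carrier between -0.065 and -0.051 m) and (y of bottle_1 in the frame of carrier between 0.0185 and 0.0325 m or y of bottle_1 in the frame of carrier between -0.0325 and -0.0185 m) and z of bottle_1 in the frame of carrier between 0 and 0.012 m and angle between each of bottle_1, bottle_2, bottle_3, bottle_4's own z axis and vertical below 0.15 rad and (x of bottle_2 in the frame of carrier between 0.051 and 0.065 m or x of bottle_2 in the frame of carrier between -0.065 and -0.051 m) and (y of bottle_2 in the frame of carrier between 0.0185 and 0.0325 m or y of bottle_2 in the frame of carrier between -0.0325 and -0.0185 m) and z of bottle_2 in the frame of carrier between 0 and 0.012 m and (x of bottle_3 in the frame of carrier between 0.051 and 0.065 m or x of bottle_3 in the frame of carrier between -0.065 and -0.051 m) and (y of bottle_3 in the frame of carrier between 0.0185 and 0.0325 m or y of bottle_3 in the frame of carrier between -0.0325 and -0.0185 m) and z of bottle_3 in the frame of carrier between 0 and 0.012 m and (x of bottle_4 in the frame of carrier between 0.051 and 0.065 m or x of bottle_4 in the frame of carrier between -0.065 and -0.051 m) and (y of bottle_4 in the frame of carrier between 0.0185 and 0.0325 m or y of bottle_4 in the frame of carrier between -0.0325 and -0.0185 m) and z of bottle_4 in the frame of carrier between 0 and 0.012 m); the robot touches nothing.
It fails at once if a bigger bottle was moved more than 60 mm (distance of any of big_bottle_1, big_bottle_2 from where it was at the start of the episode above 0.06 m).
Of bottle_1, bottle_2, bottle_3, bottle_4 only 2 to 4 are there at a start; the rules pass over those that are not, and their reading is None.
At some moment in a run one of carrier may be knocked a few centimetres aside while the robot is not near it.
Once in a run the grip may slacken for a moment while it holds something.
It also fails if it takes over 208 s, if anything falls off the work surface, if the arm or the gripper's body presses on something with over 40 N, if the wrist force passes 120 N, or if a joint passes its speed limit or range.

## Robot

A 6-joint arm with a two-finger parallel gripper is mounted at the origin on a cart in front of the work surface, level with it; the furniture and walls round the work are solid. World frame = base frame: x ahead of the robot, y to its left, z up, the work surface at z = 0. Lengths are in m, angles in rad, forces in N, time in s.
With the tool pointing down it reaches from about 0.325 to 0.925 m from the base axis. Payload 3.1 kg.
Tool frame: the origin (TCP) lies midway between the tips of the shut fingers; the grasp point (between the pads) lies 19 mm behind it (bot.grip_depth is the distance from the TCP to the grasp point, in m); y points along the fingers, x is the direction in which the jaws open and shut, and the axes are right-handed (so a half turn about y gives the same grasp; the last joint's range is limited). The gripper opens to 85 mm and grips with 20 to 120 N. Pads are 22 mm wide; open, the fingers measure 114 mm over their backs; the gripper's body (76 mm by 85 mm) begins 54 mm behind the grasp point. The pads swing forward as they close: fully open they stand 13 mm farther back than shut.
Start: joints at [1.218, 0.217, 1.613, -0, 1.311, -0.112], TCP at [0.149, 0.607, 0.231] pointing down, gripper open.
Joint ranges: [-2.75, 2.75], [-0.78, 2.1], [0.31, 2.55], [-1.13, 4.27], [0.13, 2.63], [-2.58, 2.58]. Speed limits (rad/s): [2.79, 2.79, 3.14, 3.14, 3.14, 3.14].

## Interface

Orientations are given as a unit quaternion [x, y, z, w].
In Python, from station import bot, imaging gives the robot as it stands. The module is installed in compiled form; this text tells all that it offers.
- The arm moves only by the tool carry_out, never from a script. Its argument "moves" is a list that holds one entry, the list of rows, each a list of 5 numbers: the opening, from -1 (shut) to 1 (fully open), so that 0 is half open, then the shift along the tool's x, y, z in mm, then the turn about the tool's y in degrees. In form: [[[claw, dx, dy, dz, roll], ...]]. A call has 1 to 10 rows; each row shifts and turns the pose as measured when the row begins, along the tool's axes as they then stand; what a row does not reach is not made up. A row lasts 1/8 s, in which the tool goes at most 62.5 mm and 10.7 degrees, less where a joint would pass 70% of its speed; a pose out of reach is approached as far as the arm can. A call with a gripper value outside its range is refused whole. The fingers move at their own pace and stop on an object; "squeeze" is the grip in N (left out, the last holds). Time passes only in rows, so rows that do not move let the fingers close. It gives the time, the measured TCP pose, the force and the opening at its end, in the units of the state.
- bot.sense(): the state, without advancing time (a new reading comes with each control period).
- imaging.camera(name): name is "scene" or "side" or "wrist"; returns the picture (420x560x3 uint8, red, green, blue); there is no depth.
- imaging.camera_info(name): a dict with "K" (3x3 intrinsics, pixels), "origin" and "attitude" of the camera in the world. Camera axes: x right, y up, looking along -z (the intrinsics and any distortion apply to the point x, -y, -z); pixel columns grow to the right and rows downward; lengths in m; the calibration is good to about 2 mm. The wrist camera is an equidistant fisheye: a pixel r from the principal point sees the ray r / f radians off the axis. A picture is of the moment at which its call begins: read the wrist's pose just before it. camera_info takes no time and is no camera call; for the wrist camera it gives the pose at the moment of the call.
- bot.close_job(): hands the job in, once; it reports no verdict.
The state is a dict: "time": time; "joint_pos": joint angles; "qvel": joint speeds; "joint_efforts": joint torques, N m; "tool_pos": TCP position; "tool_rot": TCP orientation; "ft_force": force on the tool from outside, world axes, zero at the start; "wrist_torque": the same for the moment, N m; "finger_gap": finger opening in m.
Only numpy, scipy, OpenCV 4.12 (cv2) and the standard library are available. Lean on these libraries where they do the work, as an engineer would, in place of code of your own. Each camera call takes 0.05 s, during which the arm holds its last target. There are 200 camera calls.

## Working session

There is one attempt and no reset: what is moved stays moved. The work goes in short steps, Python scripts to look and compute and a tool call to move; the robot and the scene stay as the last step left them, time stands still between calls to the robot, and variables do not carry over. Pictures are saved under pics/ and viewed, about 12 in all and at most 16, crops included, and the job is handed in when it is done.

Besides the shell and the picture viewer there is one more tool, called by a JSON object that holds its "name" and its "arguments", one argument or row to a line. carry_out: Moves the arm, as the interface text tells. Its arguments: {"type":"object","properties":{"moves":{"type":"array","items":{"type":"array","items":{"type":"array","items":{"type":"number"}}}},"squeeze":{"type":"number"}},"required":["moves"]}

```bash
mkdir -p pics
cat > h.py <<'E'
import numpy as np,cv2
from scipy.spatial.transform import Rotation as R
from station import bot,imaging
def info(n):
    i=imaging.camera_info(n); a=np.array(i["attitude"],float)
    M=R.from_quat(a).as_matrix() if a.size==4 else a.reshape(3,3)
    return np.array(i["K"]),np.array(i["origin"]),M,i
def snap(n,f=None):
    I=info(n); im=imaging.camera(n)
    if f: cv2.imwrite("pics/"+f,cv2.cvtColor(im,cv2.COLOR_RGB2BGR))
    return im,I
def ray(I,n,u,v):
    K,o,M,_=I; x=(u-K[0,2])/K[0,0]; y=(v-K[1,2])/K[1,1]
    if n=="wrist":
        r=np.hypot(x,y); s=np.sin(r)/max(r,1e-9); d=np.array([x*s,y*s,np.cos(r)])
    else: d=np.array([x,y,1.])
    return o,M@(d*[1,-1,-1])
def onz(I,n,u,v,z):
    o,d=ray(I,n,u,v); return o+d*(z-o[2])/d[2]
def proj(I,n,P):
    K,o,M,_=I; c=M.T@(np.array(P)-o)*[1,-1,-1]
    if n=="wrist":
        t=np.arctan2(np.hypot(c[0],c[1]),c[2]); h=np.hypot(c[0],c[1])+1e-12; q=c[:2]/h*t
    else: q=c[:2]/c[2]
    return np.array([K[0,0]*q[0]+K[0,2],K[1,1]*q[1]+K[1,2]])
E
python3 - <<'E'
from h import *
a,I=snap("scene");b,J=snap("side");w,W=snap("wrist","w0.png")
for n,x in(("scene",I),("side",J),("wrist",W)): print(n,x[3])
print(bot.sense())
cv2.imwrite("pics/s0.png",cv2.cvtColor(a,4)); cv2.imwrite("pics/d0.png",cv2.cvtColor(b,4))
E
```

```text
scene {'K': array([[471.7004676 ,   0.        , 277.94788309],
       [  0.        , 471.7004676 , 206.952092  ],
       [  0.        ,   0.        ,   1.        ]]), 'origin': array([ 0.08774533, -0.81584244,  1.25373379]), 'attitude': array([ 0.33006869, -0.0879543 , -0.26648958,  0.90127798])}
side {'K': array([[511.27130276,   0.        , 277.93772507],
       [  0.        , 511.27130276, 220.43452371],
       [  0.        ,   0.        ,   1.        ]]), 'origin': array([0.50724432, 1.29715088, 0.73282566]), 'attitude': array([-0.01979107,  0.52365126,  0.85144728, -0.02086135])}
wrist {'K': array([[325.1922621 ,   0.        , 276.72582655],
       [  0.        , 325.1922621 , 207.63773375],
       [  0.        ,   0.        ,   1.        ]]), 'origin': array([0.06880509, 0.62612332, 0.3723892 ]), 'attitude': array([-0.12676822, -0.09730362,  0.60933147,  0.7766447 ])}
{'time': 0.15, 'joint_pos': array([ 1.21779051e+00,  2.17576998e-01,  1.61456632e+00,  9.65090655e-06,
        1.31132584e+00, -1.12167823e-01]), 'qvel': array([-6.09750134e-04, -3.30520757e-03, -4.95541095e-03, -4.89822292e-05,
        9.07471633e-04,  6.20269965e-04]), 'joint_efforts': array([-4.39036094e-04, -3.97445011e+01, -3.04417670e+01, -2.02772003e-04,
        5.75608952e-03,  9.64703901e-06]), 'tool_pos': array([0.14881086, 0.60638028, 0.23027026]), 'tool_rot': array([ 0.55678914,  0.43574787, -0.43688058, -0.55609803]), 'ft_force': array([ 0.48934291, -1.03882643,  0.15408102]), 'wrist_torque': array([-0.01163346, -0.03473075, -0.04093205]), 'finger_gap': 0.08555605164850123}
```

View pics/s0.png

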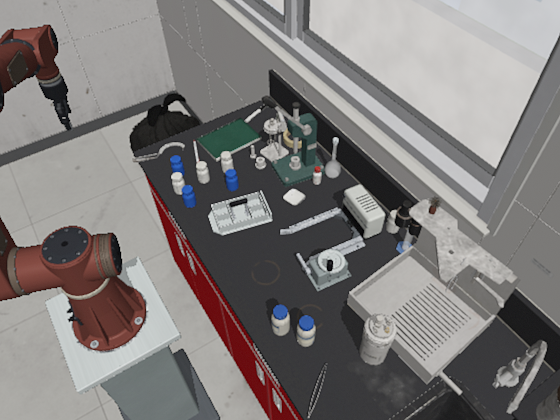

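View pics/d0.png

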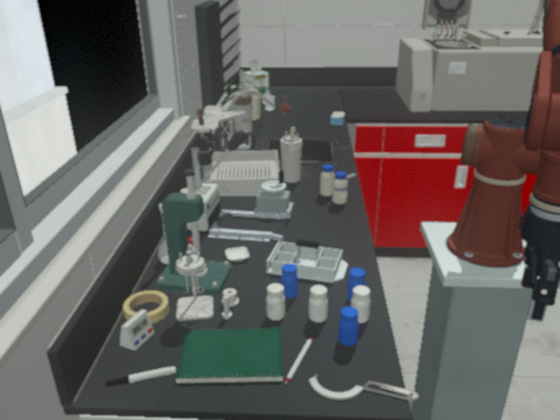

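The scene view shows three white small bottles at about (178,183), (202,172) and (227,160). Three blue decoys stand among them. The carrier is at (240,212), the gearbox and crank at (328,265), and the big bottles at (280,320) and (306,330). Next I'll measure on an enlarged crop.

```bash
python3 - <<'E'
import cv2
a=cv2.imread("pics/s0.png")[180:300,195:395]
cv2.imwrite("pics/c1.png",cv2.resize(a,None,fx=4,fy=4,interpolation=cv2.INTER_CUBIC))
E
cat > m0.py <<'E'
from h import *
I=info("scene");J=info("side")
a=cv2.imread("pics/s0.png");b=cv2.imread("pics/d0.png")
for n,im,X,roi in(("scene",a,I,(130,220,140,260)),("side",b,J,(260,350,250,400))):
    hsv=cv2.cvtColor(im,cv2.COLOR_BGR2HSV)
    m=((hsv[...,2]>140)&(hsv[...,1]<50)).astype(np.uint8)
    bl=((hsv[...,0]>100)&(hsv[...,0]<130)&(hsv[...,1]>120)).astype(np.uint8)
    for nm,q in(("white",m),("blue",bl)):
        N,l,s,c=cv2.connectedComponentsWithStats(q)
        for k in range(1,N):
            x,y,w,h,A=s[k]
            if A>80 and roi[2]<c[k][0]<roi[3] and roi[0]<c[k][1]<roi[1]: print(n,nm,c[k].round(1),s[k],onz(X,n,*c[k],.039).round(3))
E
python3 m0.py
```

```text
scene white [230.7 156.6] [221 139  38  33 254] [0.602 0.354 0.039]
scene white [200.9 167.6] [194 141  15  42 263] [0.485 0.363 0.039]
scene white [170.4 145.7] [159 142  26  12  91] [0.44  0.532 0.039]
scene white [177.3 181.8] [171 172  13  23 203] [0.383 0.346 0.039]
scene white [238.9 214.2] [ 208  190   64   45 1692] [0.492 0.098 0.039]
scene blue [176.8 164.1] [170 155  15  21 200] [0.419 0.428 0.039]
scene blue [231.4 179.7] [225 169  14  23 242] [0.548 0.249 0.039]
scene blue [188.5 196.1] [182 185  14  23 254] [0.387 0.263 0.039]
side white [309.4 262. ] [ 267  241   81   41 1933] [0.498 0.161 0.039]
side white [275.  299.8] [267 283  17  36 468] [0.577 0.331 0.039]
side white [317.8 302.1] [310 285  17  36 494] [0.479 0.336 0.039]
side white [360.8 300.5] [352 285  18  37 442] [0.38  0.326 0.039]
side blue [289.5 280.2] [281 264  17  34 455] [0.546 0.249 0.039]
side blue [355.  279.1] [348 267  17  34 327] [0.386 0.237 0.039]
side blue [348.1 326.2] [338 306  21  41 692] [0.415 0.42  0.039]
```

View pics/c1.png

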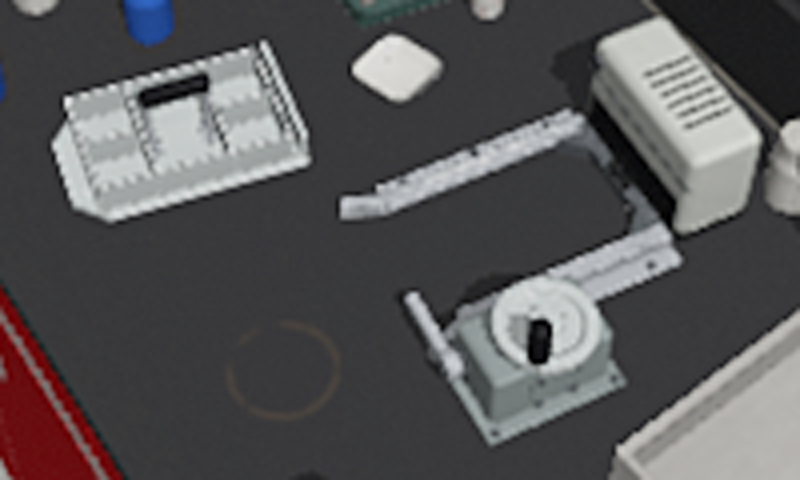

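The crop shows the crank wheel's centre near (548,322) and its handle near (540,340). The left rail's top runs from (385,205) to (580,115), and the carrier's bar from (140,98) to (208,82), with the nose at the left.

Run:
```python
from h import *
I=info("scene")
P=lambda x,y,z:onz(I,"scene",195+x/4,180+y/4,z)
for n,x,y,z in[("wheel",548,322,.085),("handle top",541,324,.128),("handle mid",540,342,.107),("railfront",385,205,.015),("railback",580,115,.015),("bar nose end",140,98,.074),("bar rear end",208,82,.074),("rearR",268,45,.035),("rearL",310,158,.035),("nose1",55,148,.003),("nose2",76,205,.003),("armtip",410,297,.028),("gbase front R",493,440,0),("gb base R back",622,380,0)]:
    print(n,P(x,y,z).round(3))
```

```text
wheel [ 0.62  -0.241  0.085]
handle top [ 0.595 -0.261  0.128]
handle mid [ 0.595 -0.263  0.107]
railfront [ 0.609 -0.042  0.015]
railback [ 0.8   -0.053  0.015]
bar nose end [0.477 0.123 0.074]
bar rear end [0.532 0.107 0.074]
rearR [0.612 0.146 0.035]
rearL [0.575 0.02  0.035]
nose1 [0.412 0.171 0.003]
nose2 [0.399 0.107 0.003]
armtip [ 0.57  -0.136  0.028]
gbase front R [ 0.56  -0.262  0.   ]
gb base R back [ 0.674 -0.273  0.   ]
```

```bash
cat >> h.py <<'E'
def st():
    s=bot.sense(); M=R.from_quat(s["tool_rot"]).as_matrix()
    return s,M,np.array(s["tool_pos"])
def rel(target,yaw=None):
    "mm shift in tool axes to world target, and roll (deg) so that tool x has world yaw (deg, mod 180)"
    s,M,p=st(); d=M.T@(np.array(target)-p)*1000
    psi=np.degrees(np.arctan2(M[1,0],M[0,0])); r=None
    if yaw is not None: r=-((yaw-psi+90)%180-90)   # approach axis is down -> sign flipped
    print("rel mm",d.round(1),"psi",psi.round(1),"roll",r,"pos",p.round(4),"j",s["joint_pos"].round(2),"gap",round(s["finger_gap"],4),"F",s["ft_force"].round(1),"t",s["time"])
E
python3 - <<'E'
from h import *
print(st()[1].round(3)); rel([.595,-.262,.25],86)
E
```

```text
[[ 0.239 -0.001 -0.971]
 [ 0.971 -0.002  0.239]
 [-0.002 -1.     0.   ]]
rel mm [-736.9  -18.5 -640.4] psi 76.2 roll -9.799131141245013 pos [0.1488 0.6064 0.2303] j [ 1.22  0.22  1.61  0.    1.31 -0.11] gap 0.0856 F [ 0.5 -1.   0.2] t 0.15
```

{"name": "carry_out", "arguments": {
  "moves": [
    [[1,-46,-2,-40,0],[1,-46,-2,-40,0],[1,-46,-2,-40,0],[1,-46,-2,-40,0],[1,-46,-2,-40,0],[1,-46,-2,-40,0],[1,-46,-2,-40,0],[1,-46,-2,-40,0],[1,-46,-2,-40,0],[1,-46,-2,-40,0]]
  ]
}}

```text
time: 1.4
tool_pos: [0.4331, 0.0534, 0.2495]
tool_rot: [0.556, 0.439, -0.439, -0.553]
ft_force: [0.5, 0.9, -0.7]
finger_gap: 0.0855
```

```bash
python3 -c "
from h import *
rel([.595,-.262,.25],76)"
```

```text
rel mm [-269.9    0.9 -229.8] psi 76.8 roll 0.7625425213915662 pos [0.4331 0.0534 0.2495] j [-0.04 -0.22  2.02 -0.    1.34 -1.38] gap 0.0855 F [ 0.5  0.9 -0.7] t 1.4
```

{"name": "carry_out", "arguments": {
  "moves": [
    [[1,-45,0,-38,0],[1,-45,0,-38,0],[1,-45,0,-38,0],[1,-45,0,-38,0],[1,-45,0,-38,0],[1,-40,0,-35,0],[1,0,0,0,0]]
  ]
}}

```text
time: 2.28
tool_pos: [0.5943, -0.2716, 0.2481]
tool_rot: [0.557, 0.438, -0.436, -0.555]
ft_force: [0.3, 0.1, 0.0]
finger_gap: 0.0853
```

```bash
python3 -c "
from h import *
rel([.595,-.262,.20],76)
im,I=snap('wrist','w1.png');print(I[1])
for P in([.62,-.241,.085],[.595,-.262,.128],[.674,-.109,0]): print(proj(I,'wrist',P).round(1))"
```

```text
rel mm [ 9.5 48.1  1.8] psi 76.3 roll 0.33744844578450284 pos [ 0.5943 -0.2716  0.2481] j [-0.54  0.26  1.53  0.    1.35 -1.87] gap 0.0853 F [0.3 0.1 0. ] t 2.275
[ 0.51375101 -0.25214292  0.39009204]
[313.3 205.8]
[288.4 200. ]
[409.9 201.1]
```

View pics/w1.png

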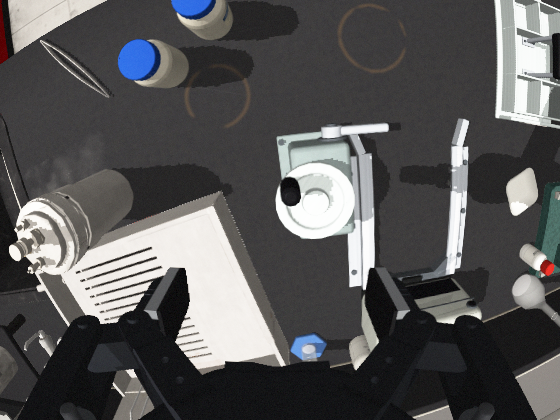

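The wrist view shows the wheel's centre near (315,200), the black handle near (290,187), the right rail from (365,155) to (355,285), and the left rail from (457,145) to (450,270).

Run:
```python
from h import *
I=info("wrist"); im=cv2.imread("pics/w1.png"); hsv=cv2.cvtColor(im,cv2.COLOR_BGR2HSV)
P=lambda u,v,z:onz(I,"wrist",u,v,z).round(4)
m=(hsv[155:245,268:345,2]<60).astype(np.uint8)
N,l,s,c=cv2.connectedComponentsWithStats(m)
k=[k for k in range(1,N) if 60<s[k][4]<900]
for j in k: print("blob",s[j],c[j]+[268,155],P(*(c[j]+[268,155]),.107))
w=((hsv[155:245,268:362,2]>200)&(hsv[155:245,268:362,1]<25)).astype(np.uint8)
N,l,s,c=cv2.connectedComponentsWithStats(w);j=1+np.argmax(s[1:,4]);print("wheel",s[j])
print("wheel",P(315.5,200.5,.085))
for n,u,v,z in[("L lip f",455,150,.015),("L lip b",449,268,.015),("R f",372,155,.015),("R b",361,285,.015),("armtip",388,127,.028),("armpivot",332,131,.028),("stop",430,277,.01),("R plate",353,285,0)]: print(n,P(u,v,z))
```

```text
blob [ 13  22  20  29 460] [289.89130435 191.30652174] [ 0.5931 -0.2576  0.107 ]
wheel [   8    0   79   84 4253]
wheel [ 0.6144 -0.2357  0.085 ]
L lip f [ 0.6133 -0.0389  0.015 ]
L lip b [ 0.7854 -0.0567  0.015 ]
R f [ 0.5976 -0.1537  0.015 ]
R b [ 0.7726 -0.1932  0.015 ]
armtip [ 0.5663 -0.1319  0.028 ]
armpivot [ 0.5578 -0.1978  0.028 ]
stop [ 0.7947 -0.0865  0.01  ]
R plate [ 0.7796 -0.2025  0.    ]
```

{"name": "carry_out", "arguments": {
  "moves": [
    [[1,12,50,3,0],[1,0,50,0,0],[1,0,40,0,0],[1,0,13,0,0],[0,0,0,0,0],[-1,0,0,0,0],[-1,0,0,0,0],[-1,0,0,0,0],[-1,0,0,0,0]]
  ],
  "squeeze": 25
}}

```text
time: 3.45
tool_pos: [0.596, -0.2537, 0.0997]
tool_rot: [0.558, 0.441, -0.436, -0.551]
ft_force: [0.3, -0.7, -4.7]
finger_gap: 0.0169
```

```bash
cat > circ.py <<'E'
import sys
from h import *
# rows for n steps of `deg` each about axis c, from present position; radius as measured
c=np.array([float(sys.argv[1]),float(sys.argv[2])]);deg=float(sys.argv[3]);n=int(sys.argv[4])
s,M,p=st();v=p[:2]-c;print("pos",p.round(4),"r",np.hypot(*v).round(4),"ang",np.degrees(np.arctan2(v[1],v[0])).round(1),"gap",round(s["finger_gap"],4),"F",s["ft_force"].round(1),"t",s["time"])
for d0 in [0]:
    a=np.arctan2(v[1],v[0]);q=p[:2]
    for k in range(1,n+1):
        t=a+np.radians(deg*k);w=c+.032*np.array([np.cos(t),np.sin(t)])
        d=M.T@np.array([*(w-q),0])*1000;q=w;print("[-1,%.0f,0,%.0f,0]"%(d[0],d[2]),end=", ")
print()
E
python3 circ.py .616 -.237 36 10
```

```text
pos [ 0.596  -0.2537  0.0997] r 0.026 ang -140.2 gap 0.0169 F [ 0.3 -0.7 -4.7] t 3.45
[-1,-11,0,-15,0], [-1,6,0,-19,0], [-1,16,0,-12,0], [-1,20,0,-0,0], [-1,16,0,11,0], [-1,6,0,19,0], [-1,-6,0,19,0], [-1,-16,0,12,0], [-1,-20,0,0,0], [-1,-16,0,-11,0],
```

```bash
python3 circ.py .6185 -.2325 20 6
```

```text
pos [ 0.596  -0.2537  0.0997] r 0.0309 ang -136.8 gap 0.0169 F [ 0.3 -0.7 -4.7] t 3.45
[-1,-5,0,-10,0], [-1,-1,0,-11,0], [-1,3,0,-11,0], [-1,7,0,-9,0], [-1,9,0,-6,0], [-1,11,0,-3,0],
```

{"name": "carry_out", "arguments": {
  "moves": [
    [[-1,-5,0,-10,0],[-1,-1,0,-11,0],[-1,3,0,-11,0]]
  ]
}}

```text
time: 3.82
tool_pos: [0.619, -0.2708, 0.0997]
tool_rot: [0.556, 0.434, -0.444, -0.552]
ft_force: [-4.5, -8.9, -2.4]
finger_gap: 0.0171
```

{"name": "carry_out", "arguments": {
  "moves": [
    [[-1,7,0,-9,0],[-1,9,0,-6,0],[-1,11,0,-3,0]]
  ]
}}

```text
time: 4.2
tool_pos: [0.6465, -0.2626, 0.0999]
tool_rot: [0.565, 0.432, -0.445, -0.544]
ft_force: [5.1, -9.1, -6.8]
finger_gap: 0.0167
```

```bash
python3 circ.py .6185 -.2325 36 10
```

```text
pos [ 0.6465 -0.2626  0.0999] r 0.0411 ang -47.1 gap 0.0167 F [ 5.1 -9.1 -6.8] t 4.2
[-1,24,0,2,0], [-1,19,0,7,0], [-1,11,0,16,0], [-1,-1,0,20,0], [-1,-12,0,16,0], [-1,-19,0,5,0], [-1,-19,0,-7,0], [-1,-11,0,-16,0], [-1,1,0,-20,0], [-1,12,0,-16,0],
```

```bash
python3 circ.py .6246 -.2393 36 10
```

```text
pos [ 0.6465 -0.2626  0.0999] r 0.032 ang -46.8 gap 0.0167 F [ 5.1 -9.1 -6.8] t 4.2
[-1,19,0,-5,0], [-1,19,0,7,0], [-1,11,0,16,0], [-1,-1,0,20,0], [-1,-12,0,15,0], [-1,-19,0,5,0], [-1,-19,0,-7,0], [-1,-11,0,-16,0], [-1,1,0,-20,0], [-1,12,0,-15,0],
```

{"name": "carry_out", "arguments": {
  "moves": [
    [[-1,19,0,-5,0],[-1,19,0,7,0],[-1,11,0,16,0],[-1,-1,0,20,0],[-1,-12,0,15,0]]
  ]
}}

```text
time: 4.82
tool_pos: [0.6071, -0.213, 0.0997]
tool_rot: [0.568, 0.434, -0.442, -0.542]
ft_force: [4.8, -1.5, -5.0]
finger_gap: 0.017
```

```bash
python3 circ.py .6246 -.2393 36 10
```

```text
pos [ 0.6071 -0.213   0.0997] r 0.0316 ang 123.6 gap 0.017 F [ 4.8 -1.5 -5. ] t 4.825
[-1,-18,0,9,0], [-1,-19,0,-4,0], [-1,-13,0,-14,0], [-1,-2,0,-20,0], [-1,10,0,-17,0], [-1,18,0,-8,0], [-1,19,0,4,0], [-1,13,0,14,0], [-1,2,0,20,0], [-1,-10,0,17,0],
```

{"name": "carry_out", "arguments": {
  "moves": [
    [[-1,-18,0,9,0],[-1,-19,0,-4,0],[-1,-13,0,-14,0],[-1,-2,0,-20,0],[-1,10,0,-17,0],[-1,18,0,-8,0],[-1,19,0,4,0],[-1,13,0,14,0],[-1,2,0,20,0],[-1,-10,0,17,0]]
  ]
}}

```text
time: 6.08
tool_pos: [0.6405, -0.2324, 0.1037]
tool_rot: [0.596, 0.451, -0.416, -0.518]
ft_force: [27.0, 6.3, -15.7]
finger_gap: 0.0169
```

```bash
python3 circ.py .6246 -.2393 36 10
```

```text
pos [ 0.6405 -0.2324  0.1037] r 0.0174 ang 23.4 gap 0.0169 F [ 27.    6.3 -15.7] t 6.075
[-1,20,0,5,0], [-1,-1,0,20,0], [-1,-12,0,16,0], [-1,-19,0,6,0], [-1,-19,0,-7,0], [-1,-11,0,-16,0], [-1,1,0,-20,0], [-1,12,0,-16,0], [-1,19,0,-6,0], [-1,19,0,7,0],
```

{"name": "carry_out", "arguments": {
  "moves": [
    [[0.3,0,0,0,0],[1,0,0,0,0],[1,0,0,0,0],[1,0,-60,0,0],[1,0,-60,0,0],[1,0,0,0,0]]
  ]
}}

```text
time: 6.82
tool_pos: [0.6247, -0.2311, 0.2252]
tool_rot: [0.596, 0.447, -0.419, -0.519]
ft_force: [0.2, -1.0, 0.3]
finger_gap: 0.085
```

Run:
```python
from h import *
rel([.62,-.24,.2],76); print(st()[1].round(3))
im,I=snap("wrist","w2.png")
print(proj(I,'wrist',[.6246,-.2393,.085]))
```

```text
rel mm [-8.9 25.2  5.1] psi 75.5 roll -0.4537162245126609 pos [ 0.6247 -0.2311  0.2252] j [-0.45  0.24  1.61 -0.01  1.18 -1.77] gap 0.085 F [ 0.2 -1.   0.3] t 6.825
[[ 0.249  0.099 -0.963]
 [ 0.968 -0.061  0.244]
 [-0.035 -0.993 -0.111]]
[273.75966781 180.93633897]
```

View pics/w2.png

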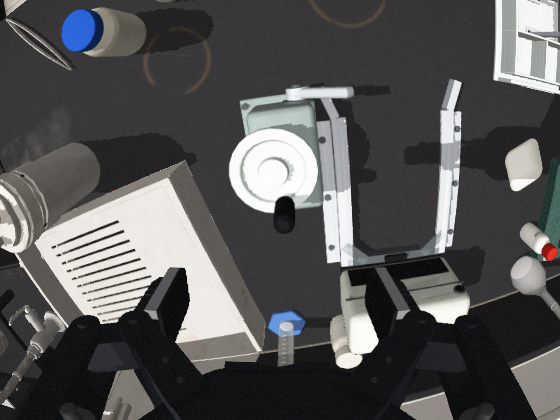

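The wheel's centre is now near (273,171) and the handle near (284,213). The tool also came away tilted by about 7°.

```bash
cat > crank.py <<'E'
import sys
from h import *
def find(f,box,I):
    im=cv2.imread("pics/"+f); x0,y0,x1,y1=box; g=cv2.cvtColor(im,cv2.COLOR_BGR2HSV)[y0:y1,x0:x1,2]
    N,l,s,c=cv2.connectedComponentsWithStats((g<60).astype(np.uint8))
    for j in range(1,N):
        if 150<s[j][4]<1500: print("handle",s[j]+[x0,y0,0,0,0],onz(I,"wrist",*(c[j]+[x0,y0]),.107).round(4))
E
python3 - <<'E'
from crank import *
I=info("wrist")
find("w2.png",(235,180,320,250),I)
for n,u,v,z in[("wheel",273.5,170.5,.085),("Llip f",447,112,.015),("L lip b",437,250,.015),("R f",337,120,.015),("R b",339,260,.015)]: print(n,onz(I,"wrist",u,v,z).round(4))
E
```

```text
wheel [ 0.6115 -0.2355  0.085 ]
Llip f [ 0.608  -0.0383  0.015 ]
L lip b [ 0.7856 -0.0619  0.015 ]
R f [ 0.5938 -0.1652  0.015 ]
R b [ 0.7652 -0.1939  0.015 ]
```

Run:
```python
from h import *
I=info("wrist")
h=onz(I,"wrist",284,204,.128); b=onz(I,"wrist",284,220,.09); w=onz(I,"wrist",272,170,.088)
print(h,b,w)
for f,x in(("w1.png",(289,187)),("w2.png",(284,213))):
    g=cv2.imread("pics/"+f); print(g[x[1]-20:x[1]+24:4,x[0]].max(1))
a,_=snap("scene","s1.png")
c=a[215:290,295:370]; cv2.imwrite("pics/c2.png",cv2.resize(cv2.cvtColor(c,4),None,fx=6,fy=6,interpolation=2))
```

```text
[ 0.62634524 -0.22915373  0.128     ] [ 0.65792312 -0.23754646  0.09      ] [ 0.60988961 -0.23627523  0.088     ]
[215 181 254  10  15  15  29  38  39  31 249]
[250  18  10  13  16  14  24  27  35  34  37]
```

View pics/c2.png

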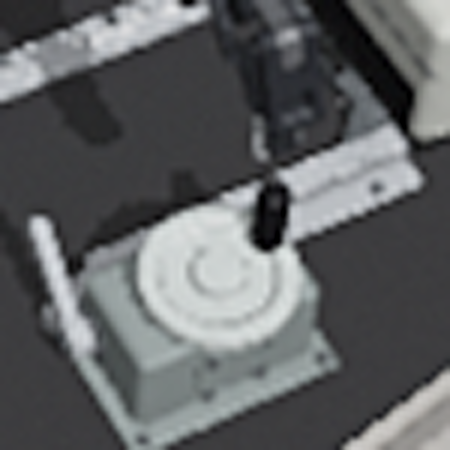

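Run:
```python
from h import *
I=info("wrist");S=info("scene")
for u,v,z in((284,222,.128),(284,205,.088)): print(onz(I,"wrist",u,v,z).round(4))
for x,y,z in((273,190,.126),(266,240,.088),(270,216,.107),(222,270,.088),(220,276,.085)): print(onz(S,"scene",295+x/6,215+y/6,z).round(4))
```

```text
[ 0.638  -0.2314  0.128 ]
[ 0.6411 -0.2327  0.088 ]
[ 0.6504 -0.2365  0.126 ]
[ 0.6482 -0.239   0.088 ]
[ 0.6493 -0.2382  0.107 ]
[ 0.6195 -0.2413  0.088 ]
[ 0.6179 -0.2421  0.085 ]
```

Run:
```python
from h import *
S=info("scene"); y=-.08
Rz=R.from_euler("z",y).as_matrix(); O=np.array([.6155,-.2385,0])-Rz@[-.045,-.135,0]; print(O)
for a in np.arange(0,1.3,.15):
    p=Rz@[-.107,-.104,.028]+O; t=Rz@[-.107,-.104+.065*np.cos(a),.028+.065*np.sin(a)]+O
    q=[(proj(S,"scene",k)-[295,215])*6 for k in(p,t)]; print(a.round(2),q[0].round(0),(q[1]-q[0]).round(0))
rel([.649,-.236,.096])
```

```text
[ 0.67114456 -0.10752793  0.        ]
0.0 [ 67. 340.] [-63. -94.]
0.15 [ 67. 340.] [ -62. -103.]
0.3 [ 67. 340.] [ -60. -111.]
0.45 [ 67. 340.] [ -56. -116.]
0.6 [ 67. 340.] [ -51. -118.]
0.75 [ 67. 340.] [ -45. -118.]
0.9 [ 67. 340.] [ -38. -115.]
1.05 [ 67. 340.] [ -30. -110.]
1.2 [ 67. 340.] [ -20. -101.]
rel mm [  4.5 124.8 -15.6] psi 75.6 roll None pos [ 0.6217 -0.2295  0.2187] j [-0.45  0.24  1.61 -0.01  1.18 -1.77] gap 0.0852 F [-0.6 -0.4 -1.3] t 6.925
```

{"name": "carry_out", "arguments": {
  "moves": [
    [[1,5,30,-16,0],[1,0,50,0,0],[1,0,40,0,0],[1,0,5,0,0],[0,0,0,0,0],[-1,0,0,0,0],[-1,0,0,0,0],[-1,0,0,0,0],[-1,0,0,0,0]]
  ],
  "squeeze": 80
}}

```text
time: 8.05
tool_pos: [0.6452, -0.2356, 0.0872]
tool_rot: [0.59, 0.443, -0.422, -0.526]
ft_force: [0.4, -1.8, -5.7]
finger_gap: 0.0163
```

{"name": "carry_out", "arguments": {
  "moves": [
    [[-1,0,0,-5,0],[-1,0,0,-5,0],[-1,0,0,-5,0]]
  ]
}}

```text
time: 8.43
tool_pos: [0.6454, -0.2371, 0.087]
tool_rot: [0.58, 0.436, -0.431, -0.537]
ft_force: [-15.7, 1.1, 7.6]
finger_gap: 0.016
```

```bash
python3 circ.py .6155 -.2385 30 3; python3 -c "
from h import *
print(st()[1].round(3))"
```

```text
pos [ 0.6454 -0.2371  0.087 ] r 0.0299 ang 2.6 gap 0.016 F [-15.7   1.1   7.6] t 8.425
[-1,15,0,7,0], [-1,8,0,15,0], [-1,-1,0,17,0], 
[[ 0.25   0.043 -0.967]
 [ 0.968 -0.044  0.248]
 [-0.032 -0.998 -0.052]]
```

{"name": "carry_out", "arguments": {
  "moves": [
    [[-1,0,-2,-5,0],[-1,0,-2,-5,0],[-1,0,-2,-4,0]]
  ]
}}

```text
time: 8.8
tool_pos: [0.6447, -0.237, 0.0873]
tool_rot: [0.57, 0.428, -0.437, -0.548]
ft_force: [-8.0, 0.7, -0.9]
finger_gap: 0.0164
```

```bash
python3 circ.py .6155 -.2385 30 10; python3 -c "
from h import *
print(st()[1].round(3))"
```

```text
pos [ 0.6447 -0.237   0.0873] r 0.0292 ang 3.0 gap 0.0164 F [-8.   0.7 -0.9] t 8.8
[-1,15,0,6,0], [-1,8,0,15,0], [-1,-1,0,17,0], [-1,-9,0,14,0], [-1,-15,0,8,0], [-1,-17,0,-1,0], [-1,-14,0,-9,0], [-1,-8,0,-15,0], [-1,1,0,-17,0], [-1,9,0,-14,0], 
[[ 0.251  0.009 -0.968]
 [ 0.968 -0.032  0.25 ]
 [-0.029 -0.999 -0.017]]
```

{"name": "carry_out", "arguments": {
  "moves": [
    [[-1,16,0,4,0],[-1,8,0,15,0],[-1,-1,0,17,0],[-1,-9,0,14,0]]
  ]
}}

```text
time: 9.3
tool_pos: [0.6029, -0.2064, 0.0873]
tool_rot: [0.57, 0.432, -0.432, -0.55]
ft_force: [1.1, 6.3, -0.6]
finger_gap: 0.0167
```

```bash
python3 circ.py .6135 -.238 30 10; python3 -c "
from h import *
print(st()[1].round(3))"
```

```text
pos [ 0.6029 -0.2064  0.0873] r 0.0334 ang 108.6 gap 0.0167 F [ 1.1  6.3 -0.6] t 9.3
[-1,-14,0,10,0], [-1,-16,0,3,0], [-1,-16,0,-5,0], [-1,-11,0,-12,0], [-1,-3,0,-16,0], [-1,5,0,-16,0], [-1,12,0,-11,0], [-1,16,0,-3,0], [-1,16,0,5,0], [-1,11,0,12,0], 
[[ 0.255  0.018 -0.967]
 [ 0.967 -0.023  0.254]
 [-0.018 -1.    -0.023]]
```

{"name": "carry_out", "arguments": {
  "moves": [
    [[-1,-14,0,10,0],[-1,-16,0,3,0],[-1,-16,0,-5,0],[-1,-11,0,-12,0],[-1,-3,0,-16,0]]
  ]
}}

```text
time: 9.93
tool_pos: [0.6014, -0.2669, 0.0875]
tool_rot: [0.565, 0.431, -0.434, -0.554]
ft_force: [-3.1, 1.1, -1.3]
finger_gap: 0.0168
```

```bash
python3 circ.py .6135 -.238 30 10; python3 -c "
from h import *
print(st()[1].round(3))"
```

```text
pos [ 0.6014 -0.2669  0.0875] r 0.0314 ang -112.8 gap 0.0168 F [-3.1  1.1 -1.3] t 9.925
[-1,1,0,-16,0], [-1,10,0,-13,0], [-1,15,0,-7,0], [-1,16,0,2,0], [-1,13,0,10,0], [-1,7,0,15,0], [-1,-2,0,16,0], [-1,-10,0,13,0], [-1,-15,0,7,0], [-1,-16,0,-2,0], 
[[ 0.253  0.005 -0.968]
 [ 0.968 -0.015  0.252]
 [-0.013 -1.    -0.009]]
```

{"name": "carry_out", "arguments": {
  "moves": [
    [[-1,1,0,-16,0],[-1,10,0,-13,0],[-1,15,0,-7,0],[-1,16,0,2,0],[-1,13,0,10,0],[-1,7,0,15,0]]
  ]
}}

```text
time: 10.68
tool_pos: [0.6318, -0.2117, 0.0874]
tool_rot: [0.568, 0.432, -0.43, -0.553]
ft_force: [3.6, 1.0, -3.8]
finger_gap: 0.0162
```

```bash
python3 circ.py .6135 -.238 30 10; python3 -c "
from h import *
print(st()[1].round(3))"
```

```text
pos [ 0.6318 -0.2117  0.0874] r 0.0321 ang 55.1 gap 0.0162 F [ 3.6  1.  -3.8] t 10.675
[-1,1,0,17,0], [-1,-7,0,15,0], [-1,-14,0,9,0], [-1,-17,0,1,0], [-1,-15,0,-7,0], [-1,-9,0,-14,0], [-1,-1,0,-16,0], [-1,7,0,-15,0], [-1,14,0,-9,0], [-1,17,0,-1,0], 
[[ 0.257  0.014 -0.966]
 [ 0.966 -0.015  0.257]
 [-0.011 -1.    -0.018]]
```

{"name": "carry_out", "arguments": {
  "moves": [
    [[-1,1,0,17,0],[-1,-7,0,15,0],[-1,-14,0,9,0],[-0.4,0,0,0,0],[0.5,0,0,0,0],[1,0,0,0,0],[1,0,-50,0,0],[1,0,-60,0,0],[1,0,-60,0,0]]
  ]
}}

```text
time: 11.8
tool_pos: [0.5826, -0.2126, 0.2553]
tool_rot: [0.564, 0.433, -0.43, -0.556]
ft_force: [1.0, -0.1, -1.0]
finger_gap: 0.0853
```

Run:
```python
from h import *
rel([.5,.11,.26],73); print(st()[1].round(3))
im,I=snap("wrist"); a,_=snap("scene")
m=np.hstack([cv2.resize(im[:,:],(560,420)),cv2.resize(a[215:290,295:345],(280,420))])
cv2.imwrite("pics/m3.png",cv2.cvtColor(m[:,60:],4)); np.save("w3.npy",im)
```

```text
rel mm [290.9  -7.5 162.2] psi 75.2 roll 2.215314575047458 pos [ 0.5826 -0.2126  0.2553] j [-0.46  0.18  1.61 -0.    1.34 -1.78] gap 0.0853 F [ 1.  -0.1 -1. ] t 11.8
[[ 0.255  0.01  -0.967]
 [ 0.967 -0.006  0.255]
 [-0.003 -1.    -0.011]]
```

View pics/m3.png

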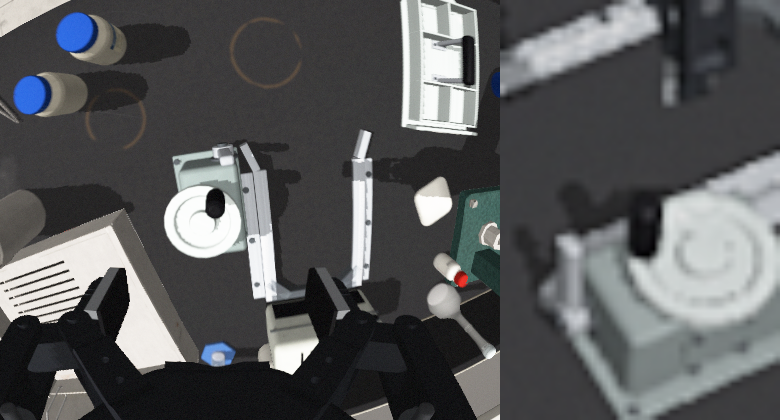

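The arm stands upright beside the gearbox in the right-hand crop. In the left picture the rails and the carrier, with its bar at about (468,60), can both be measured.

Run:
```python
from h import *
I=info("wrist"); P=lambda u,v,z:onz(I,"wrist",u+60,v,z)
L=[P(352,165,.015),P(350,278,.015)];Rr=[P(268,175,.015),P(275,290,.015)]
L2=[P(373,165,.012),P(368,278,.012)]
for q in(L,Rr,L2):
    d=q[1]-q[0]; print(q[0].round(4),q[1].round(4),"yaw",np.degrees(np.arctan2(d[1],d[0])).round(2))
print("stop",P(312,290,.01))
b=[P(468,38,.074),P(468,83,.074)];d=b[0]-b[1]
print("bar",b,"yaw nose",np.degrees(np.arctan2(d[1],d[0])))
r=[P(403,126,.035),P(477,131,.035)];d=r[1]-r[0];print("rear",r,np.degrees(np.arctan2(d[1],d[0])))
rel([.5,.11,.26],73)
```

```text
[ 0.6289 -0.0476  0.015 ] [ 0.8005 -0.0672  0.015 ] yaw -6.5
[ 0.6159 -0.159   0.015 ] [ 0.7864 -0.1822  0.015 ] yaw -7.74
[ 0.6367 -0.0158  0.012 ] [ 0.8128 -0.0362  0.012 ] yaw -6.59
stop [ 0.80701733 -0.12723277  0.01      ]
bar [array([0.48536425, 0.12617851, 0.074     ]), array([0.54139692, 0.11278054, 0.074     ])] yaw nose 166.55248957912872
rear [array([0.58791788, 0.02472212, 0.035     ]), array([0.61561614, 0.15870492, 0.035     ])] 78.31978314595247
rel mm [292.   -2.3 168. ] psi 75.2 roll 2.2201054574169774 pos [ 0.588  -0.2152  0.2648] j [-0.46  0.17  1.6  -0.    1.34 -1.78] gap 0.0855 F [ 1.4 -0.9  1.2] t 11.9
```

{"name": "carry_out", "arguments": {
  "moves": [
    [[1,48,0,28,0],[1,48,0,28,0],[1,48,0,28,0],[1,48,0,28,0],[1,48,0,28,0],[1,48,0,28,0],[-0.1,0,0,0,0],[-0.1,0,0,0,0]]
  ]
}}

```text
time: 12.9
tool_pos: [0.5011, 0.1141, 0.259]
tool_rot: [0.573, 0.438, -0.424, -0.547]
ft_force: [0.5, -1.4, -0.4]
finger_gap: 0.0516
```

Run:
```python
from h import *
im,I=snap("wrist","w4.png"); rel([.507,.119,.1],75)
np.savez("w4.npz",o=I[1],M=I[2],K=I[0])
print(proj(I,"wrist",[.507,.119,.078]))
```

```text
rel mm [  7.5 158.9   2.2] psi 75.1 roll 0.10115285749959924 pos [0.5011 0.1139 0.2589] j [ 0.1  -0.07  1.86 -0.02  1.31 -1.21] gap 0.0439 F [ 0.8 -0.7  0.1] t 12.95
[284.60485358 181.40959673]
```

View pics/w4.png

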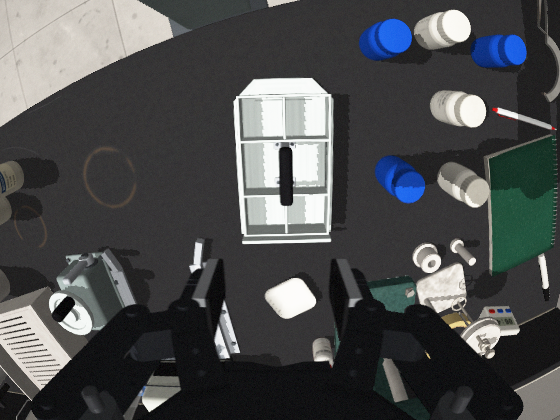

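The bar's centre is near (286,176), running from (286,148) to (287,206), with the nose at the top. The white bottles show at (443,29), (458,108) and (464,185).

Run:
```python
from h import *
I=info("wrist"); P=lambda u,v,z:onz(I,"wrist",u,v,z)
a,b=P(286.5,148,.076),P(287,205,.076);d=a-b
print("bar",a.round(4),b.round(4),((a+b)/2).round(4),np.degrees(np.arctan2(d[1],d[0])).round(1),np.hypot(*d[:2]))
a,b=P(243,239,.035),P(331,239,.035);d=b-a;print("rear",((a+b)/2).round(4),np.degrees(np.arctan2(d[1],d[0])).round(1),np.hypot(*d[:2]))
a,b=P(253,80,.003),P(315,80,.003);d=b-a;print("nose",((a+b)/2).round(4),np.degrees(np.arctan2(d[1],d[0])).round(1),np.hypot(*d[:2]))
g=cv2.cvtColor(cv2.imread("pics/w4.png"),cv2.COLOR_BGR2HSV);m=((g[...,2]>130)&(g[...,1]<50)).astype(np.uint8)
N,l,s,c=cv2.connectedComponentsWithStats(m)
for k in range(1,N):
    if c[k][0]>400 and c[k][1]<215 and s[k][4]>200: print(s[k],P(*c[k],.045).round(3))
rel([.507,.119,.1],75)
```

```text
bar [0.4742 0.1294 0.076 ] [0.5332 0.1148 0.076 ] [0.5037 0.1221 0.076 ] 166.1 0.06080859205950456
rear [0.5921 0.101  0.035 ] 75.2 0.11008507436165191
nose [0.4055 0.1459 0.003 ] 75.4 0.07360017078318344
[ 414   10   57   38 1529] [0.381 0.341 0.045]
[547  37  13  65 253] [0.446 0.521 0.045]
[ 430   91   56   37 1606] [0.478 0.34  0.045]
[497 107  55  22 290] [0.505 0.444 0.045]
[ 437  170   55  100 1237] [0.593 0.347 0.045]
rel mm [  7.5 158.9   2.2] psi 75.1 roll 0.10115285749959924 pos [0.5011 0.1139 0.2589] j [ 0.1  -0.07  1.86 -0.02  1.31 -1.21] gap 0.0439 F [ 0.8 -0.7  0.1] t 12.95
```

{"name": "carry_out", "arguments": {
  "moves": [
    [[-0.1,9,50,-1,0],[-0.1,0,60,0,0],[-0.1,0,60,0,0],[-0.1,0,35,0,0],[-0.1,0,5,0,0],[-1,0,0,0,0],[-1,0,0,0,0],[-1,0,0,0,0],[-1,0,0,0,0]]
  ],
  "squeeze": 100
}}

```text
time: 14.08
tool_pos: [0.5235, 0.1106, 0.0506]
tool_rot: [0.58, 0.438, -0.416, -0.547]
ft_force: [0.0, 0.2, -4.7]
finger_gap: 0.0124
```

```bash
python3 -c "
from h import *
rel([.504,.122,.052],75.5)"
```

```text
rel mm [ 5.7 -2.6 21.8] psi 74.3 roll -1.2035390032582 pos [0.5235 0.1106 0.0506] j [ 0.09  0.23  1.98 -0.03  0.88 -1.19] gap 0.0124 F [ 0.   0.2 -4.7] t 14.075
```

{"name": "carry_out", "arguments": {
  "moves": [
    [[-0.1,0,0,0,0],[-0.1,0,0,0,0],[-0.1,0,0,10,0],[-0.1,0,0,10,0],[-0.1,0,0,0,0]]
  ]
}}

```text
time: 14.7
tool_pos: [0.5053, 0.1169, 0.0523]
tool_rot: [0.581, 0.44, -0.414, -0.546]
ft_force: [0.0, 0.5, 0.1]
finger_gap: 0.0384
```

```bash
python3 -c "
from h import *
rel([.504,.122,.052],75.5);print(st()[1].round(3))
I=info('wrist');print(I[2].round(3),I[1])"
```

```text
rel mm [4.5 0.1 2.6] psi 74.3 roll -1.1615652500655784 pos [0.5053 0.1169 0.0523] j [ 0.11  0.2   2.02 -0.03  0.87 -1.17] gap 0.0384 F [0.  0.5 0.1] t 14.7
[[ 0.27   0.059 -0.961]
 [ 0.963 -0.017  0.269]
 [-0.001 -0.998 -0.061]]
[[ 0.27  -0.893 -0.359]
 [ 0.963  0.25   0.102]
 [-0.002 -0.373  0.928]] [0.41766056 0.14143569 0.18932344]
```

{"name": "carry_out", "arguments": {
  "moves": [
    [[-0.1,4,0,3,-1.2],[-0.4,0,0,0,0],[-1,0,0,0,0],[-1,0,0,0,0],[-1,0,0,0,0],[-1,0,-20,0,0],[-1,0,-20,0,0],[-1,0,-20,0,0],[-1,0,0,0,0]]
  ]
}}

```text
time: 15.82
tool_pos: [0.495, 0.1226, 0.1079]
tool_rot: [0.574, 0.443, -0.424, -0.544]
ft_force: [0.5, 0.3, -4.9]
finger_gap: 0.012
```

```bash
python3 -c "
from h import *
rel([.45,.0,.13],75.5);print(st()[1].round(3))"
```

```text
rel mm [-130.1  -22.1   11.9] psi 75.6 roll 0.07211627847922841 pos [0.495  0.1226 0.1079] j [ 0.12  0.09  2.01 -0.03  1.   -1.19] gap 0.012 F [ 0.5  0.3 -4.9] t 15.825
[[ 0.249  0.047 -0.967]
 [ 0.968 -0.017  0.249]
 [-0.005 -0.999 -0.05 ]]
```

{"name": "carry_out", "arguments": {
  "moves": [
    [[-1,-40,0,4,0],[-1,-40,0,4,0],[-1,-40,0,4,0],[-1,0,0,0,10],[-1,0,0,0,10],[-1,0,0,0,10],[-1,0,0,0,10],[-1,0,0,0,10],[-1,0,0,0,10],[-1,0,0,0,10]]
  ]
}}

```text
time: 17.08
tool_pos: [0.4379, 0.0082, 0.0888]
tool_rot: [0.711, 0.026, -0.013, -0.703]
ft_force: [0.3, -0.7, -4.0]
finger_gap: 0.0122
```

```bash
python3 -c "
from h import *
rel([.45,.0,.10],83);print(st()[1].round(3))"
```

```text
rel mm [ 11.8 -10.9  -9. ] psi 3.2 roll -79.83640938707381 pos [0.4379 0.0082 0.0888] j [-0.14 -0.02  2.16 -0.01  0.97 -0.19] gap 0.0122 F [ 0.3 -0.7 -4. ] t 17.075
[[ 0.998  0.018 -0.055]
 [ 0.055 -0.011  0.998]
 [ 0.018 -1.    -0.012]]
```

{"name": "carry_out", "arguments": {
  "moves": [
    [[-1,0,-2,0,10],[-1,0,-2,0,10],[-1,0,-1,0,10],[-1,0,-1,0,10],[-1,0,0,0,10],[-1,0,0,0,10],[-1,0,0,0,10],[-1,0,0,0,10],[-1,0,0,0,10],[-1,0,0,0,10]]
  ]
}}

```text
time: 18.32
tool_pos: [0.4234, 0.011, 0.0761]
tool_rot: [-0.456, 0.544, -0.542, 0.449]
ft_force: [0.1, -0.8, -3.8]
finger_gap: 0.0122
```

```bash
python3 -c "
from h import *
snap('side','d1.png');im,I=snap('wrist','w5.png');rel([.45,-.08,.10],83);print(st()[1].round(3))
a=cv2.imread('pics/d1.png')[140:300,160:400];b=cv2.imread('pics/w5.png')
cv2.imwrite('pics/m5.png',np.hstack([cv2.resize(b,(440,330)),cv2.resize(a,(360,330))]))"
```

```text
rel mm [ 85.1 -23.8  42.1] psi -100.0 roll -3.0195947455923715 pos [0.4231 0.011  0.0761] j [-0.14 -0.01  2.18 -0.01  0.97  1.61] gap 0.0124 F [ 0.1 -0.2 -4.1] t 18.425
[[-0.174 -0.01   0.985]
 [-0.985 -0.004 -0.174]
 [ 0.006 -1.    -0.009]]
```

View pics/m5.png

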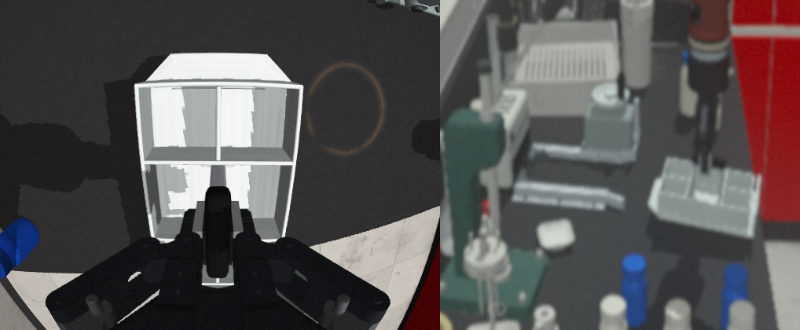

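{"name": "carry_out", "arguments": {
  "moves": [
    [[-1,30,0,8,0],[-1,30,0,8,0],[-1,27,0,8,0],[-1,0,0,5,-3],[-1,0,0,0,0]]
  ]
}}

```text
time: 19.05
tool_pos: [0.4346, -0.0812, 0.0716]
tool_rot: [-0.478, 0.528, -0.522, 0.469]
ft_force: [0.2, 0.1, -3.9]
finger_gap: 0.012
```

```bash
python3 -c "
from h import *
im,I=snap('wrist','w6.png');rel([.4477,-.082,.055],83);print(st()[1].round(3))
a=snap('scene')[0][190:290,235:375]
b=cv2.imread('pics/w6.png')
cv2.imwrite('pics/m6.png',np.hstack([b,cv2.resize(cv2.cvtColor(a,4)[:,:],(240,420))]))"
```

```text
rel mm [-0.5 16.3 13.8] psi -95.9 roll 1.0639164481346484 pos [ 0.4342 -0.081   0.0715] j [-0.34  0.05  2.14 -0.01  0.97  1.34] gap 0.0121 F [-0.4 -0.2 -4.7] t 19.1
[[-0.103 -0.016  0.995]
 [-0.995 -0.002 -0.103]
 [ 0.004 -1.    -0.015]]
```

View pics/m6.png

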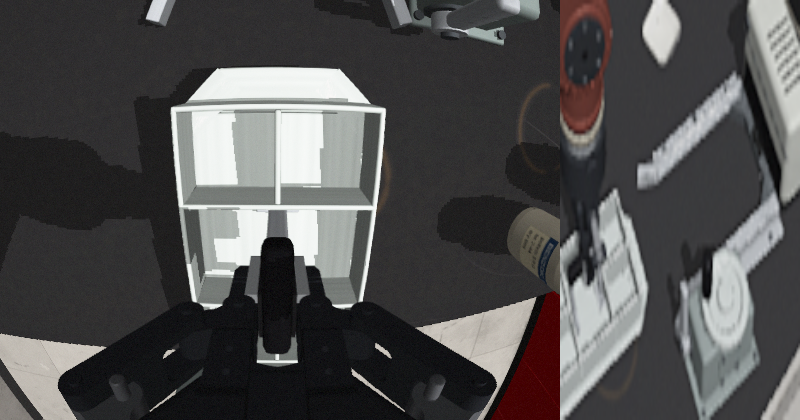

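Run:
```python
from h import *
I=info("wrist"); P=lambda u,v,z:onz(I,"wrist",u,v,z)
l=P(166,25,.012);r=P(394,26,.012);print("flare",l.round(4),r.round(4),((l+r)/2).round(4),np.hypot(*(l-r)[:2]),np.degrees(np.arctan2(*(l-r)[[1,0]]))-90)
n1,n2=P(217,70,.022),P(343,69,.022);print("nose",((n1+n2)/2).round(4),np.hypot(*(n1-n2)[:2]),np.degrees(np.arctan2(*(n1-n2)[[1,0]]))-90)
w1,w2=P(181,109,.05),P(381,108,.05);print("wall",w1,w2,np.degrees(np.arctan2(*(w1-w2)[[1,0]]))-90)
```

```text
flare [ 0.573  -0.0263  0.012 ] [ 0.5583 -0.168   0.012 ] [ 0.5656 -0.0972  0.012 ] 0.14244408996964286 -5.924798281416344
nose [ 0.5333 -0.0934  0.022 ] 0.07281271598809204 -5.291236459880864
wall [ 0.51694656 -0.04088558  0.05      ] [ 0.50719082 -0.14202729  0.05      ] -5.509485888953222
```

{"name": "carry_out", "arguments": {
  "moves": [
    [[-1,0,8,0,0.6],[-1,0,7,0,0],[-1,0,2,0,0],[-1,0,0,15,0],[-1,0,0,15,0],[-1,0,0,10,0],[-1,0,0,0,0]]
  ]
}}

```text
time: 20.02
tool_pos: [0.4731, -0.0838, 0.0532]
tool_rot: [-0.478, 0.533, -0.521, 0.465]
ft_force: [-1.9, 0.5, 3.5]
finger_gap: 0.0123
```

```bash
cat > ins.py <<'E'
from h import *
s,M,p=st(); y=np.radians(-6.5); F=np.array([.5656,-.0972]); 
d=p[:2]-F; c,s_=np.cos(y),np.sin(y)
print("TCP dock x,y mm",round((c*d[0]+s_*d[1])*1000-107,1),round((-s_*d[0]+c*d[1])*1000,1),"z",p[2].round(4),"yaw",(np.degrees(np.arctan2(M[1,2],M[0,2]))).round(2),"tilt",M[:2,1].round(3),"F",s["ft_force"].round(1),"T",s["wrist_torque"].round(2),"gap",round(s["finger_gap"],4),s["time"])
E
python3 ins.py
```

```text
TCP dock x,y mm -200.4 2.9 z 0.0532 yaw -6.38 tilt [-0.026  0.   ] F [-1.9  0.5  3.5] T [0.36 1.22 0.04] gap 0.0123 20.025
```

{"name": "carry_out", "arguments": {
  "moves": [
    [[-1,0,-1,15,0],[-1,0,0,15,0],[-1,0,0,15,0],[-1,0,0,15,0],[-1,0,0,0,0]]
  ]
}}

```text
time: 20.65
tool_pos: [0.5314, -0.09, 0.0534]
tool_rot: [-0.481, 0.536, -0.518, 0.462]
ft_force: [-0.3, -0.8, 2.0]
finger_gap: 0.0118
```

```bash
python3 ins.py
```

```text
TCP dock x,y mm -141.8 3.3 z 0.0534 yaw -6.36 tilt [-0.037  0.002] F [-0.3 -0.8  2. ] T [ 0.29  0.47 -0.01] gap 0.0118 20.65
```

{"name": "carry_out", "arguments": {
  "moves": [
    [[-1,0,0,15,0],[-1,0,0,15,0],[-1,0,0,15,0],[-1,0,0,0,0]]
  ]
}}

```text
time: 21.15
tool_pos: [0.5741, -0.0951, 0.0534]
tool_rot: [-0.483, 0.538, -0.515, 0.46]
ft_force: [1.8, -0.2, 0.2]
finger_gap: 0.0121
```

```bash
python3 ins.py
```

```text
TCP dock x,y mm -98.8 3.1 z 0.0534 yaw -6.35 tilt [-0.046  0.003] F [ 1.8 -0.2  0.2] T [ 0.11 -0.14 -0.03] gap 0.0121 21.15
```

{"name": "carry_out", "arguments": {
  "moves": [
    [[-1,0,0,15,0],[-1,0,0,15,0],[-1,0,0,15,0],[-1,0,0,15,0],[-1,0,0,0,0]]
  ]
}}

```text
time: 21.78
tool_pos: [0.6294, -0.1014, 0.0531]
tool_rot: [-0.486, 0.541, -0.512, 0.457]
ft_force: [2.4, -0.5, -2.4]
finger_gap: 0.0122
```

```bash
python3 ins.py
```

```text
TCP dock x,y mm -43.1 3.1 z 0.0531 yaw -6.33 tilt [-0.057  0.004] F [ 2.4 -0.5 -2.4] T [ 0.09 -0.28 -0.09] gap 0.0122 21.775
```

{"name": "carry_out", "arguments": {
  "moves": [
    [[-1,0,0,13,0],[-1,0,0,12,0],[-1,0,0,10,0],[-1,0,0,6,0],[-1,0,0,5,0],[-1,0,0,4,0],[-1,0,0,4,0]]
  ]
}}

```text
time: 22.65
tool_pos: [0.6749, -0.1065, 0.0528]
tool_rot: [-0.49, 0.546, -0.507, 0.453]
ft_force: [-5.4, -0.0, 4.4]
finger_gap: 0.0121
```

```bash
python3 ins.py
```

```text
TCP dock x,y mm 2.6 3.2 z 0.0528 yaw -6.26 tilt [-0.076  0.006] F [-5.4 -0.   4.4] T [0.15 0.43 0.04] gap 0.0121 22.65
```

{"name": "carry_out", "arguments": {
  "moves": [
    [[-1,0,0,5,0],[-1,0,0,5,0]]
  ]
}}

```text
time: 22.9
tool_pos: [0.6828, -0.1075, 0.053]
tool_rot: [-0.491, 0.546, -0.506, 0.452]
ft_force: [-13.0, -0.7, 10.9]
finger_gap: 0.0122
```

```bash
python3 ins.py
```

```text
TCP dock x,y mm 10.7 3.0 z 0.053 yaw -6.23 tilt [-0.079  0.006] F [-13.   -0.7  10.9] T [0.17 1.49 0.19] gap 0.0122 22.9
```

{"name": "carry_out", "arguments": {
  "moves": [
    [[-1,0,-1,5,0],[-1,0,0,5,0]]
  ]
}}

```text
time: 23.15
tool_pos: [0.6836, -0.1077, 0.0545]
tool_rot: [-0.497, 0.552, -0.499, 0.447]
ft_force: [-16.8, 1.9, 15.8]
finger_gap: 0.0119
```

```bash
python3 ins.py
python3 - <<'E'
from h import *
im,I=snap("wrist","w7.png"); a=snap("scene")[0][190:270,265:385]
np.savez("w7.npz",o=I[1],M=I[2],K=I[0])
b=cv2.imread("pics/w7.png")
cv2.imwrite("pics/m7.png",np.hstack([b[:,90:470],cv2.resize(cv2.cvtColor(a,4),(420,420))]))
E
```

```text
TCP dock x,y mm 11.5 2.9 z 0.0545 yaw -6.14 tilt [-0.103  0.009] F [-16.8   1.9  15.8] T [0.37 2.08 0.13] gap 0.0119 23.15
```

View pics/m7.png

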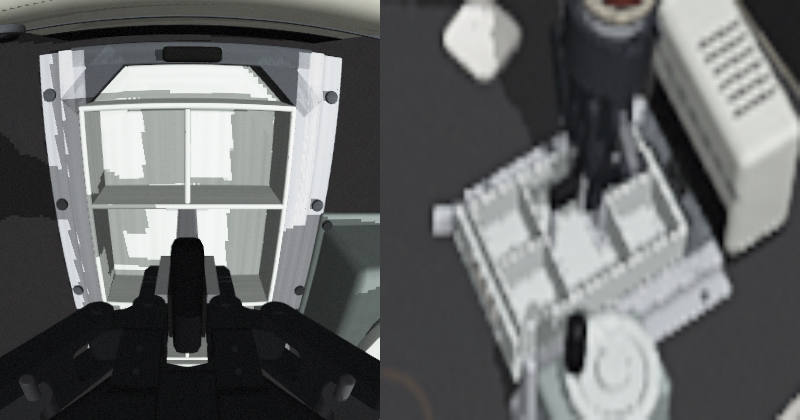

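{"name": "carry_out", "arguments": {
  "moves": [
    [[-0.5,0,0,0,0],[-0.1,0,0,0,0],[-0.1,0,0,0,0],[-0.1,0,-40,0,0],[-0.1,0,-60,0,0],[0.5,0,-40,0,0],[0.5,0,0,0,0]]
  ]
}}

```text
time: 24.12
tool_pos: [0.6995, -0.1089, 0.1943]
tool_rot: [-0.496, 0.551, -0.5, 0.448]
ft_force: [-0.0, 0.5, -0.6]
finger_gap: 0.0644
```

```bash
python3 ins.py
python3 - <<'E'
from h import *
im,I=snap("wrist","w8.png"); print(I[1]); rel([.578,.333,.2],80)
E
```

```text
TCP dock x,y mm 27.3 3.5 z 0.1943 yaw -6.16 tilt [-0.098  0.008] F [-0.   0.5 -0.6] T [-0.02 -0.02 -0.  ] gap 0.0644 24.125
[ 0.79292452 -0.11867917  0.32794691]
rel mm [-426.2    8.  -166.6] psi -96.1 roll 3.8539477572631995 pos [ 0.698  -0.1086  0.1917] j [-0.25  0.48  1.35 -0.02  1.41  1.43] gap 0.0636 F [-0.8 -0.2 -0.3] t 24.175
```

View pics/w8.png

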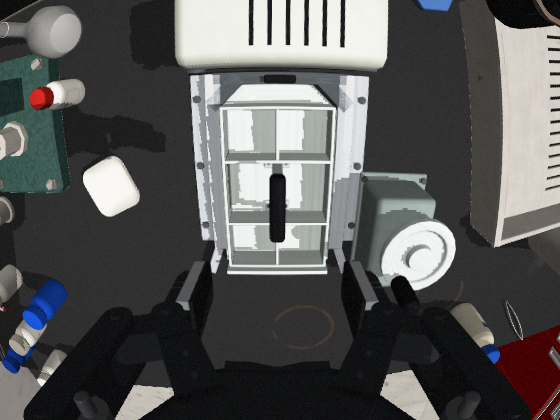

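The carrier sits between the rails with its nose at the stop. The bar is at about (277,208), and the cell centres are near (250,134), (304,134), (255,245) and (302,245).

Run:
```python
from h import *
I=info("wrist"); P=lambda u,v,z:onz(I,"wrist",u,v,z)[:3].round(4)
a,b=P(277,175,.076),P(277,241,.076);print("bar",a,b,(a+b)/2,np.degrees(np.arctan2(*(a-b)[[1,0]])))
f=(P(221,108,.036)+P(336,108,.036))/2;r=(P(229,267,.035)+P(327,267,.035))/2
print("front wall",P(221,108,.036),P(336,108,.036),"rear",P(229,267,.035),P(327,267,.035),f,r,np.degrees(np.arctan2(*(f-r)[[1,0]])),np.hypot(*(f-r)[:2]))
print("nose",P(277,84.5,.005),"stop",P(277,80,.012),P(277,80,.004))
for u,v in((249.5,134),(305,134),(254,245),(302,245)): print("cell",P(u,v,.036))
```

```text
bar [ 0.7084 -0.1104  0.076 ] [ 0.6475 -0.1038  0.076 ] [ 0.67795 -0.1071   0.076  ] -6.185254915582332
front wall [ 0.7637 -0.0664  0.036 ] [ 0.7528 -0.1681  0.036 ] rear [ 0.5963 -0.0459  0.035 ] [ 0.5846 -0.1521  0.035 ] [ 0.75825 -0.11725  0.036  ] [ 0.59045 -0.099    0.035  ] -6.207115981885606 0.16878952129797636
nose [ 0.7769 -0.118   0.005 ] stop [ 0.7816 -0.1185  0.012 ] [ 0.7813 -0.1185  0.004 ]
cell [ 0.7367 -0.0887  0.036 ]
cell [ 0.7313 -0.1384  0.036 ]
cell [ 0.622  -0.0773  0.036 ]
cell [ 0.6166 -0.1267  0.036 ]
```

{"name": "carry_out", "arguments": {
  "moves": [
    [[0.5,-38,-4,-40,0],[0.5,-38,-4,-40,0],[0.5,-38,-4,-40,0],[0.5,-38,-4,-40,0],[0.5,-38,-4,-40,0],[0.5,0,0,0,-10.5],[0.5,0,0,0,-10.5],[0.5,0,0,0,-10.5],[0.5,0,0,0,-10.5],[0.5,0,0,0,-10.5]]
  ]
}}

```text
time: 25.42
tool_pos: [0.5022, 0.1083, 0.2046]
tool_rot: [0.672, -0.305, 0.208, -0.642]
ft_force: [0.4, 0.4, 0.0]
finger_gap: 0.0645
```

Run:
```python
from h import *
rel([.48,.33,.22],-6); print(st()[1].round(3))
J=info("side")
for u,v in((155,285),(215,290),(232,262),(175,210)): print(onz(J,"side",u,v,0).round(3))
```

```text
rel mm [-168.1   -9.6  146.7] psi -43.0 roll -37.01594895955566 pos [0.5022 0.1083 0.2046] j [0.06 0.1  1.81 0.02 1.38 0.8 ] gap 0.0645 F [0.4 0.4 0. ] t 25.425
[[ 0.727 -0.143  0.672]
 [-0.678  0.011  0.735]
 [-0.112 -0.99  -0.089]]
[0.891 0.225 0.   ]
[0.734 0.241 0.   ]
[0.709 0.106 0.   ]
[ 0.945 -0.217  0.   ]
```

{"name": "carry_out", "arguments": {
  "moves": [
    [[0.5,0,62,0,0],[0.5,0,62,0,0],[0.5,0,-62,0,0],[0.5,0,-62,0,0]]
  ]
}}

```text
time: 25.92
tool_pos: [0.4856, 0.1071, 0.1812]
tool_rot: [0.678, -0.32, 0.192, -0.634]
ft_force: [1.1, -0.8, 1.0]
finger_gap: 0.0641
```

{"name": "carry_out", "arguments": {
  "moves": [
    [[0.5,0,-62,0,0],[0.5,0,-62,0,0]]
  ]
}}

```text
time: 26.18
tool_pos: [0.5056, 0.1059, 0.2977]
tool_rot: [0.679, -0.325, 0.187, -0.631]
ft_force: [0.7, -0.2, -0.7]
finger_gap: 0.0637
```

{"name": "carry_out", "arguments": {
  "moves": [
    [[0.5,0,62,0,0],[0.5,0,62,0,0]]
  ]
}}

```text
time: 26.42
tool_pos: [0.4908, 0.1072, 0.1844]
tool_rot: [0.676, -0.317, 0.196, -0.635]
ft_force: [0.9, 0.2, -0.8]
finger_gap: 0.0639
```

Run:
```python
from h import *
rel([.48,.33,.22],-6); print(st()[1].round(3))
```

```text
rel mm [-163.8  -31.1  152.4] psi -43.2 roll -37.19575585374565 pos [0.4908 0.1072 0.1844] j [0.06 0.12 1.83 0.02 1.38 0.8 ] gap 0.0639 F [ 0.9  0.2 -0.8] t 26.425
[[ 0.722 -0.181  0.668]
 [-0.678  0.009  0.735]
 [-0.139 -0.983 -0.116]]
```

{"name": "carry_out", "arguments": {
  "moves": [
    [[1,0,-15,0,-9.5],[1,0,-15,0,-9.5],[1,0,-15,0,-9.5],[1,0,-5,0,-9]]
  ]
}}

```text
time: 26.92
tool_pos: [0.4868, 0.106, 0.2151]
tool_rot: [0.703, -0.102, -0.052, -0.702]
ft_force: [-1.0, -0.2, 0.1]
finger_gap: 0.0852
```

Run:
```python
from h import *
rel([.587,-.218,.23],-6); print(st()[1].round(3))
```

```text
rel mm [ 117.   -38.3 -316.4] psi -4.1 roll 1.9045473778825937 pos [0.4868 0.106  0.2151] j [0.06 0.11 1.79 0.02 1.47 0.13] gap 0.0852 F [-1.  -0.2  0.1] t 26.925
[[ 0.974 -0.216  0.07 ]
 [-0.07   0.007  0.998]
 [-0.216 -0.976 -0.009]]
```

{"name": "carry_out", "arguments": {
  "moves": [
    [[1,19,-6,-53,0],[1,19,-6,-53,0],[1,19,-6,-53,0],[1,19,-6,-53,0],[1,19,-6,-53,0],[1,19,-6,-50,0]]
  ]
}}

```text
time: 27.68
tool_pos: [0.5796, -0.219, 0.2102]
tool_rot: [-0.7, 0.106, 0.063, 0.704]
ft_force: [0.6, 0.1, 0.3]
finger_gap: 0.0853
```

Run:
```python
from h import *
s,M,p=st(); t=np.array([.587,-.218,.118])+M[:,1]*.019
rel(t,-6); print(M.round(3))
im,I=snap("wrist","w9.png")
g=im[:,:,:].max(2); 
N,l,s,c=cv2.connectedComponentsWithStats((g<60).astype(np.uint8))
q=proj(I,"wrist",[.587,-.218,.107]);print(q)
for k in range(1,N):
    if np.hypot(*(c[k]-q))<60 and 60<s[k][4]<2500: print(s[k],c[k],onz(I,"wrist",*c[k],.107).round(4))
```

```text
rel mm [ 29.  106.8   1.5] psi -3.4 roll 2.5506767967616213 pos [ 0.5796 -0.219   0.2102] j [-0.43  0.37  1.47 -0.09  1.52 -0.36] gap 0.0853 F [0.6 0.1 0.3] t 27.675
[[ 0.97  -0.237  0.06 ]
 [-0.058  0.013  0.998]
 [-0.237 -0.971 -0.001]]
[318.59097177 206.8864245 ]
[313 193  25  33 596] [325.63926174 209.41107383] [ 0.5925 -0.22    0.107 ]
```

{"name": "carry_out", "arguments": {
  "moves": [
    [[1,30,5,0,0],[1,4,50,0,0],[1,0,50,0,0],[0,0,0,0,0],[-1,0,0,0,0],[-1,0,0,0,0],[-1,0,0,0,0],[-1,0,0,0,0]]
  ],
  "squeeze": 120
}}

```text
time: 28.72
tool_pos: [0.5928, -0.2315, 0.0917]
tool_rot: [0.703, -0.104, -0.057, -0.701]
ft_force: [-0.3, -2.8, 1.7]
finger_gap: 0.0003
```

```bash
cat > t.py <<'E'
from h import *
rel([.587,-.218,.12],-6); print(st()[1].round(3))
E
python3 t.py
```

```text
rel mm [-12.9 -26.2  12.8] psi -4.0 roll 2.012684694739008 pos [ 0.5928 -0.2315  0.0917] j [-0.44  0.52  1.51 -0.09  1.32 -0.34] gap 0.0003 F [-0.3 -2.8  1.7] t 28.725
[[ 0.972 -0.226  0.067]
 [-0.068  0.005  0.998]
 [-0.226 -0.974 -0.011]]
```

{"name": "carry_out", "arguments": {
  "moves": [
    [[-1,0,-30,0,0],[1,0,-40,0,0],[1,0,0,0,0],[1,0,0,0,0]]
  ]
}}

```text
time: 29.22
tool_pos: [0.6038, -0.2289, 0.1545]
tool_rot: [-0.7, 0.109, 0.061, 0.703]
ft_force: [-1.4, 0.1, -0.3]
finger_gap: 0.0546
```

```bash
cat > hl.py <<'E'
from h import *
im,I=snap("wrist","w10.png"); s,M,p=st()
g=im.max(2); N,l,s,c=cv2.connectedComponentsWithStats((g<60).astype(np.uint8))
A=np.array([.6135,-.238,.107]); q=proj(I,"wrist",A)
for k in range(1,N):
    if 150<s[k][4]<2500:
        h=onz(I,"wrist",*c[k],.107)
        if np.hypot(*(h-A)[:2])<.05: print(s[k],h.round(4),"ang",np.degrees(np.arctan2(*(h-A)[[1,0]]))); rel(np.array([h[0],h[1],.115])+M[:,1]*.019)
print(M.round(3))
E
python3 hl.py
```

```text
[ 269  186   40   47 1240] [ 0.6    -0.2117  0.107 ] ang 117.22825667113611
rel mm [ 4.2 58.9 17.2] psi -4.0 roll None pos [ 0.6042 -0.2291  0.1549] j [-0.43  0.48  1.44 -0.09  1.45 -0.34] gap 0.0615 F [0.1 0.1 0.2] t 29.275
[[ 0.969 -0.238  0.068]
 [-0.067  0.012  0.998]
 [-0.238 -0.971 -0.004]]
```

{"name": "carry_out", "arguments": {
  "moves": [
    [[1,4,0,18,0],[1,0,30,0,0],[1,0,29,1,0],[0,0,0,0,0],[-1,0,0,0,0],[-1,0,0,0,0],[-1,0,0,0,0],[-1,0,0,0,0]]
  ]
}}

```text
time: 30.28
tool_pos: [0.5971, -0.2025, 0.0932]
tool_rot: [-0.698, 0.107, 0.06, 0.705]
ft_force: [-3.3, 1.8, -5.0]
finger_gap: 0.0171
```

```bash
python3 t.py
```

```text
rel mm [-15.1 -23.9 -16.1] psi -3.9 roll 2.1232513335192493 pos [ 0.5971 -0.2025  0.0932] j [-0.4   0.51  1.51 -0.08  1.34 -0.31] gap 0.0171 F [-3.3  1.8 -5. ] t 30.275
[[ 0.97  -0.234  0.068]
 [-0.066  0.018  0.998]
 [-0.235 -0.972  0.002]]
```

{"name": "carry_out", "arguments": {
  "moves": [
    [[-1,-12,3,-13,0],[-1,-3,1,-16,0],[-1,-5,1,0,0],[-1,-5,1,0,0],[-1,-5,1,0,0],[-1,-5,1,0,0]]
  ]
}}

```text
time: 31.02
tool_pos: [0.5852, -0.2244, 0.0944]
tool_rot: [-0.696, 0.083, 0.033, 0.713]
ft_force: [9.7, 2.9, -12.3]
finger_gap: 0.0156
```

```bash
python3 t.py
```

```text
rel mm [ -2.9 -25.4   7. ] psi -4.0 roll 1.9648014417576434 pos [ 0.5852 -0.2244  0.0944] j [-0.46  0.46  1.58 -0.05  1.26 -0.37] gap 0.0156 F [  9.7   2.9 -12.3] t 31.025
[[ 0.984 -0.163  0.073]
 [-0.069  0.03   0.997]
 [-0.165 -0.986  0.018]]
```

{"name": "carry_out", "arguments": {
  "moves": [
    [[-1,-7,1,0,0],[-1,-7,1,0,0],[-1,-7,1,0,0],[-1,-7,1,0,0],[-1,-7,1,0,0],[-1,-7,1,0,0],[-1,-7,0,0,0],[-1,-7,0,0,0],[-1,-7,0,0,0],[-1,-7,0,0,0]]
  ]
}}

```text
time: 32.28
tool_pos: [0.5864, -0.225, 0.0946]
tool_rot: [-0.703, 0.02, -0.036, 0.71]
ft_force: [25.9, 2.1, -17.9]
finger_gap: 0.0148
```

```bash
python3 t.py
```

```text
rel mm [  0.6 -25.3   7.3] psi -4.6 roll 1.443405764186025 pos [ 0.5864 -0.225   0.0946] j [-0.49  0.36  1.71  0.02  1.06 -0.42] gap 0.0148 F [ 25.9   2.1 -17.9] t 32.275
[[ 0.997  0.022  0.079]
 [-0.079  0.01   0.997]
 [ 0.021 -1.     0.012]]
```

{"name": "carry_out", "arguments": {
  "moves": [
    [[-1,-7,0,0,0],[-1,-7,0,0,0],[-1,-7,0,0,0],[0,0,0,0,0],[1,0,0,0,0],[1,0,0,0,0],[1,0,-62,0,0],[1,0,-62,0,0]]
  ]
}}

```text
time: 33.28
tool_pos: [0.5696, -0.2267, 0.213]
tool_rot: [-0.703, 0.013, -0.044, 0.71]
ft_force: [0.5, -1.2, 0.9]
finger_gap: 0.0852
```

```bash
cat > t2.py <<'E'
import sys
from h import *
rel([float(x) for x in sys.argv[1:4]],-6.2); print("tilt",st()[1][:2,1].round(3), "up of x",st()[1][2,0].round(3))
E
python3 t2.py .578 .333 .2
```

```text
rel mm [-37.   18.3 558.3] psi -4.6 roll 1.6049459543303755 pos [ 0.5696 -0.2267  0.213 ] j [-0.51  0.18  1.69  0.03  1.24 -0.44] gap 0.0852 F [ 0.5 -1.2  0.9] t 33.275
tilt [0.044 0.009] up of x 0.043
```

{"name": "carry_out", "arguments": {
  "moves": [
    [[1,-4,0,62,0.4],[1,-4,0,62,0.4],[1,-4,0,62,0.4],[1,-4,0,62,0.4],[1,-4,0,62,0],[1,-4,0,62,0],[1,-4,0,62,0],[1,-4,0,62,0],[0.5,-4,0,50,0]]
  ]
}}

```text
time: 34.4
tool_pos: [0.5914, 0.319, 0.2256]
tool_rot: [0.708, -0.026, 0.061, -0.703]
ft_force: [1.1, -0.6, 0.1]
finger_gap: 0.0699
```

```bash
python3 t2.py .578 .333 .2
python3 - <<'E'
from h import *
im,I=snap("wrist","w11.png"); rel([.578,.333,.2]); I=info("wrist")
h=cv2.cvtColor(im,cv2.COLOR_RGB2HSV); m=((h[...,2]>130)&(h[...,1]<50)).astype(np.uint8)
N,l,s,c=cv2.connectedComponentsWithStats(m)
for k in range(1,N):
    if 700<s[k][4]<4000: print(s[k],c[k].round(0),onz(I,"wrist",*c[k],.045).round(3))
for b in((.578,.333),(.48,.338),(.38,.338)): print([proj(I,"wrist",[*b,z]).round(0) for z in(0,.078)])
E
```

```text
rel mm [-16.3  24.7  12.3] psi -7.0 roll -0.8446193389058863 pos [0.5914 0.319  0.2256] j [ 0.4   0.29  1.53 -0.03  1.27  0.53] gap 0.0699 F [ 1.1 -0.6  0.1] t 34.4
tilt [ 0.05 -0.01] up of x 0.051
rel mm [-14.8  24.8   6. ] psi -6.9 roll None pos [0.5908 0.3254 0.2255] j [ 0.41  0.3   1.53 -0.02  1.27  0.54] gap 0.0642 F [-0.   3.7  0.4] t 34.45
[168   0  28  93 757] [181.  45.] [0.522 0.478 0.045]
[ 458   34   53   60 1650] [486.  65.] [0.857 0.439 0.045]
[ 230  142   42   50 1665] [250. 167.] [0.574 0.345 0.045]
[ 132  152   53   52 1900] [157. 177.] [0.476 0.349 0.045]
[336 169  36  37 869] [354. 188.] [0.679 0.309 0.045]
[   0  303   58   71 1828] [ 26. 332.] [0.172 0.144 0.045]
[113 375  40  45 963] [133. 403.] [ 0.318 -0.007  0.045]
[array([256., 169.]), array([255., 186.])]
[array([174., 177.]), array([154., 195.])]
[array([102., 189.]), array([ 71., 208.])]
```

View pics/w11.png

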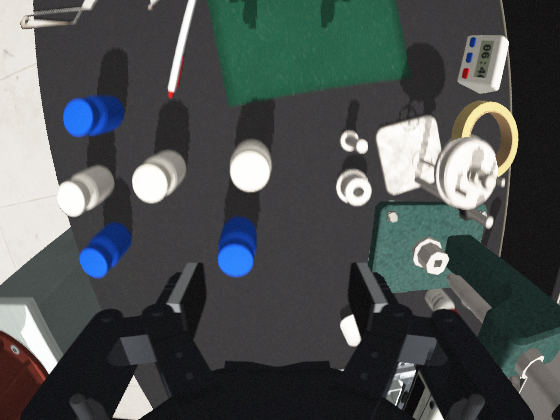

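The white bottles are at (250,165), (157,175) and (85,190), and nothing blocks jaws set along x.

```bash
python3 t2.py .576 .337 .030
```

```text
rel mm [-25.9 194.5   9.2] psi -6.9 roll -0.65872522824138 pos [0.5908 0.3254 0.2255] j [ 0.41  0.3   1.53 -0.02  1.27  0.54] gap 0.0642 F [-0.   3.7  0.4] t 34.45
tilt [ 0.051 -0.003] up of x 0.051
```

{"name": "carry_out", "arguments": {
  "moves": [
    [[0.5,-26,30,9,-0.7],[0.5,0,50,0,0],[0.5,0,30,0,0],[0.5,0,0,0,0]]
  ]
}}

```text
time: 34.95
tool_pos: [0.5702, 0.3363, 0.1133]
tool_rot: [0.708, -0.019, 0.054, -0.704]
ft_force: [0.5, -0.5, 0.8]
finger_gap: 0.0645
```

```bash
python3 t2.py .576 .337 .030
python3 - <<'E'
from h import *
im,I=snap("wrist","w12.png")
h=cv2.cvtColor(im,cv2.COLOR_RGB2HSV); m=((h[...,2]>130)&(h[...,1]<50)).astype(np.uint8)
N,l,s,c=cv2.connectedComponentsWithStats(m)
for k in range(1,N):
    if 700<s[k][4]<9000: print(s[k],c[k].round(0),onz(I,"wrist",*c[k],.06).round(3))
print([proj(I,"wrist",[.576,.337,z]).round(0) for z in(.078,)])
E
```

```text
rel mm [ 1.6 83.4  1.5] psi -5.9 roll 0.2807886159929893 pos [0.5702 0.3363 0.1133] j [ 0.44  0.39  1.63 -0.03  1.08  0.56] gap 0.0645 F [ 0.5 -0.5  0.8] t 34.95
tilt [ 0.049 -0.008] up of x 0.05
[ 160    0   36  104 1178] [176.  51.] [0.524 0.457 0.06 ]
[   0  128   85  163 4138] [ 24. 236.] [0.372 0.352 0.06 ]
[ 421  149   94   97 5481] [474. 195.] [0.72  0.344 0.06 ]
[ 122  190   57   65 1105] [156. 216.] [0.494 0.355 0.06 ]
[ 251  191   63   73 3420] [283. 229.] [0.576 0.337 0.06 ]
[538 208  22  80 718] [550. 259.] [0.835 0.267 0.06 ]
[ 387  218   47   48 1092] [412. 243.] [0.667 0.313 0.06 ]
[ 107  221   53   53 2133] [133. 247.] [0.471 0.335 0.06 ]
[  0 351  32  57 811] [ 12. 383.] [0.23  0.167 0.06 ]
[380 371  43  35 937] [401. 388.] [0.677 0.148 0.06 ]
[array([285., 240.])]
```

Bottle A is confirmed at (0.576, 0.337).

{"name": "carry_out", "arguments": {
  "moves": [
    [[0.5,2,40,2,0],[0.5,0,38,0,0],[0.5,0,5,0,0],[-0.3,0,0,0,0],[-1,0,0,0,0],[-1,0,0,0,0],[-1,0,0,0,0]]
  ],
  "squeeze": 40
}}

```text
time: 35.88
tool_pos: [0.5891, 0.3407, 0.048]
tool_rot: [-0.704, 0.011, -0.063, 0.708]
ft_force: [-0.5, -0.5, -1.2]
finger_gap: 0.0413
```

{"name": "carry_out", "arguments": {
  "moves": [
    [[-1,0,-50,0,0],[-1,0,-55,0,0],[-1,0,-30,0,0]]
  ]
}}

```text
time: 36.25
tool_pos: [0.5765, 0.3392, 0.1818]
tool_rot: [-0.705, 0.014, -0.061, 0.706]
ft_force: [0.1, 0.1, 0.0]
finger_gap: 0.0411
```

```bash
python3 t2.py .6221 -.0759 .17
```

```text
rel mm [  88.1   15.6 -408.1] psi -6.0 roll 0.15956958649132957 pos [0.5765 0.3392 0.1818] j [ 0.44  0.32  1.59 -0.03  1.18  0.56] gap 0.0411 F [0.1 0.1 0. ] t 36.25
tilt [ 0.066 -0.002] up of x 0.066
```

Run:
```python
from h import *
im,J=snap("side"); s,M,p=st(); g=p-M[:,1]*.019
print("grasp",g.round(4))
h=cv2.cvtColor(im,cv2.COLOR_RGB2HSV); m=((h[...,2]>130)&(h[...,1]<50)).astype(np.uint8)
N,l,s,c=cv2.connectedComponentsWithStats(m)
q=proj(J,"side",g);print(q)
for k in range(1,N):
    if np.hypot(*(c[k]-q))<70 and s[k][4]>60:
        x,y,w,hh,A=s[k]; o,d=ray(J,"side",x+w/2,y+hh); t=(g[1]-o[1])/d[1]; o2,d2=ray(J,"side",x+w/2,y); t2=(g[1]-o2[1])/d2[1]
        print(s[k],c[k].round(1),"bottom",(o+d*t).round(3),"top",(o2+d2*t2).round(3))
        ms=(l==k); ys=np.where(ms.any(1))[0]; print([(int(yy),round(float(np.where(ms[yy])[0].mean()),1),int(ms[yy].sum())) for yy in ys[::4]])
```

```text
grasp [0.577  0.3403 0.2053]
[273.46393544 238.43060965]
[208 208  52  33 985] [234.2 226.3] bottom [0.662 0.34  0.197] top [0.658 0.34  0.276]
[(208, 234.5, 14), (212, 233.2, 18), (216, 233.7, 22), (220, 234.5, 23), (224, 233.5, 32), (228, 230.5, 40), (232, 234.5, 48), (236, 232.0, 46), (240, 255.0, 5)]
[266 220  18  49 722] [274.4 244.2] bottom [0.575 0.34  0.128] top [0.573 0.34  0.25 ]
[(220, 274.2, 6), (224, 274.0, 15), (228, 272.5, 12), (232, 275.0, 17), (236, 274.5, 16), (240, 274.0, 13), (244, 275.0, 17), (248, 274.0, 17), (252, 274.5, 16), (256, 274.5, 16), (260, 274.5, 16), (264, 275.0, 17), (268, 274.5, 2)]
[225 246  25  15 280] [236.7 253.1] bottom [0.657 0.34  0.147] top [0.655 0.34  0.185]
[(246, 242.0, 3), (250, 236.0, 23), (254, 237.0, 25), (258, 236.0, 19)]
```

{"name": "carry_out", "arguments": {
  "moves": [
    [[-1,12,0,-58,0],[-1,12,0,-58,0],[-1,12,0,-58,0],[-1,12,0,-58,0],[-1,12,0,-58,0],[-1,12,0,-58,0],[-1,12,0,-50,0],[-1,0,0,0,0]]
  ]
}}

```text
time: 37.3
tool_pos: [0.6223, -0.0747, 0.1864]
tool_rot: [-0.703, 0.008, -0.063, 0.708]
ft_force: [-0.2, -0.0, -0.2]
finger_gap: 0.0411
```

```bash
cat > pl.py <<'E'
import sys
from h import *
im,I=snap("wrist",sys.argv[4]); s,M,p=st(); g=p-M[:,1]*.019
T=np.array([float(x) for x in sys.argv[1:3]]); z=float(sys.argv[3])
print("grasp",g.round(4)); rel(np.array([*T,z])+(M[:,1]*.019)*[1,1,0],-6.2); print("tilt",M[:2,1].round(3))
print("cell px",proj(I,"wrist",[*T,.036]).round(0),"cap px",proj(I,"wrist",[*g[:2],p[2]+.03]).round(0))
E
python3 pl.py .6221 -.0759 .09 w13.png
```

```text
grasp [ 0.6203 -0.0728  0.205 ]
rel mm [-5.1 95.9 -4. ] psi -5.7 roll 0.4790669231532547 pos [ 0.6218 -0.0727  0.186 ] j [-0.24  0.21  1.71  0.02  1.15 -0.15] gap 0.0416 F [-1.4 -0.2 -0.7] t 37.35
tilt [0.076 0.004]
cell px [266. 194.] cap px [280. 302.]
```

View pics/w13.png

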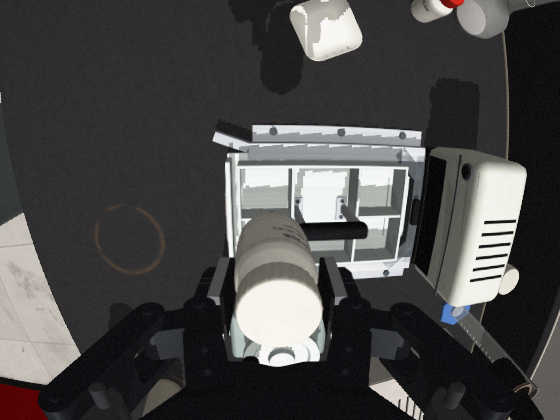

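The bottle is held upright. Its bottom is near (273,215), its cap near (280,312), and the target cell is near (266,192).

Run:
```python
from h import *
I=info("wrist"); s,M,p=st(); g=p-M[:,1]*.019
im=cv2.imread("pics/w13.png"); 
for v in (225,235,245,260,280,300,320): 
    r=im[v,190:360].max(1); xs=np.where(r>125)[0]+190; print(v,xs.min(),xs.max())
b=p[2]-.049
for u,v,z in((274,212,b),(279,312,b+.078)): print(onz(I,"wrist",u,v,z).round(4))
print("TCP",p.round(4)); 
for z in(b,b+.078): print(proj(I,"wrist",[g[0],g[1],z]).round(0),proj(I,"wrist",[g[0],g[1]+.021,z]).round(0))
```

```text
225 227 244
235 227 239
245 228 359
260 245 353
280 235 316
300 215 339
320 232 322
[ 0.624  -0.0579  0.137 ]
[ 0.619  -0.0764  0.215 ]
TCP [ 0.6218 -0.0727  0.186 ]
[271. 235.] [267. 203.]
[281. 305.] [276. 262.]
```

```bash
python3 t2.py .6185 -.071 .092
```

```text
rel mm [-10.5  93.5   0.3] psi -5.7 roll 0.4790669231532547 pos [ 0.6218 -0.0727  0.186 ] j [-0.24  0.21  1.71  0.02  1.15 -0.15] gap 0.0416 F [-1.4 -0.2 -0.7] t 37.35
tilt [0.076 0.004] up of x 0.075
```

{"name": "carry_out", "arguments": {
  "moves": [
    [[-1,-5,45,0,0.5],[-1,-5,40,0,0],[-1,0,8,0,0],[-1,0,0,0,0]]
  ]
}}

```text
time: 37.85
tool_pos: [0.6196, -0.0667, 0.091]
tool_rot: [-0.702, 0.01, -0.064, 0.709]
ft_force: [0.6, 0.1, 0.0]
finger_gap: 0.0411
```

```bash
python3 t2.py .6185 -.071 .055
python3 - <<'E'
from h import *
im,I=snap("wrist","w14.png")
# bottle edges / cell walls: print projections for checking
for n,P in(("cell c",[.6221,-.0759,.036]),("corner +y -x",[.5956,-.049,.036]),("corner +y +x",[.6433,-.0542,.036])): print(n,proj(I,"wrist",P).round(0))
E
```

```text
rel mm [-3.4 35.8 -4.9] psi -6.0 roll 0.18912397615267196 pos [ 0.6196 -0.0667  0.091 ] j [-0.23  0.32  1.77  0.03  0.97 -0.14] gap 0.0411 F [0.6 0.1 0. ] t 37.85
tilt [0.078 0.006] up of x 0.077
cell c [278. 243.]
corner +y -x [232. 210.]
corner +y +x [306. 209.]
```

View pics/w14.png

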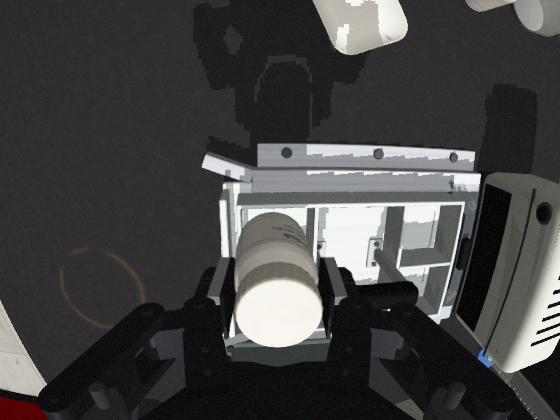

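The cell's inner walls show at u = 242 and 313, with the +y wall at v = 206. The bottle's bottom spans about 245 to 303, with its far edge at 212, so it lines up to within about 2 mm.

{"name": "carry_out", "arguments": {
  "moves": [
    [[-1,1,12,1,0],[-1,0,12,0,0],[-1,0,8,0,0],[-1,0,4,0,0]]
  ]
}}

```text
time: 38.4
tool_pos: [0.6283, -0.0705, 0.0738]
tool_rot: [-0.705, 0.007, -0.064, 0.706]
ft_force: [-10.2, 0.2, 13.0]
finger_gap: 0.0414
```

```bash
python3 t2.py .6215 -.0657 .053
```

```text
rel mm [-8.8 20.2  4. ] psi -5.8 roll 0.4262675090503052 pos [ 0.6283 -0.0705  0.0738] j [-0.23  0.36  1.76  0.02  0.95 -0.14] gap 0.0414 F [-10.2   0.2  13. ] t 38.4
tilt [ 0.079 -0.003] up of x 0.079
```

{"name": "carry_out", "arguments": {
  "moves": [
    [[-1,0,-12,0,0],[-1,-8,-4,4,0],[-1,0,0,0,0]]
  ]
}}

```text
time: 38.78
tool_pos: [0.6209, -0.0656, 0.0918]
tool_rot: [-0.705, 0.006, -0.066, 0.706]
ft_force: [-0.2, 0.6, -1.8]
finger_gap: 0.0412
```

```bash
python3 t2.py .6205 -.0662 .055
python3 - <<'E'
from h import *
im,I=snap("wrist","w15.png"); g=im.max(2).astype(int)
for v in(207,209,212,216,222,228): print(v,g[v,225:330:4])
E
```

```text
rel mm [-3.4 36.6 -0.8] psi -5.8 roll 0.4068502963744294 pos [ 0.6209 -0.0656  0.0918] j [-0.23  0.32  1.78  0.02  0.97 -0.13] gap 0.0412 F [-0.2  0.6 -1.8] t 38.775
tilt [ 0.084 -0.004] up of x 0.084
207 [ 93 178 238 245 216 181 178 180 178 181 144 120 112 126 154 180 178 182
 176 179 246 250 245 250 249 249 248]
209 [ 97 178 235 240 187 191 179 228 226 111 107 105 108 110 109 115 241 243
 243 242  99  99 241 178 179 193 246]
212 [ 96 179 231 237 178 239 248 228 106 114 114 118 118 123 122 120 110 221
 246 246 103  96 244 180 180 196 246]
216 [100 180 241 237 180 192 145 111 116 108 117 121 126 123 122 122 123 122
 130 248  91  98 247 185 181 246 247]
222 [117 178 249 241 180 103 108 114 119 122 120 117 122 121 128 122 125 128
 126 121  89  94 248 179 177 246 247]
228 [158 181 231 244  96 109 110 116 115 119 116 119 101  97  73 114 121 126
 113 124 113  96 248 174 176 244 243]
```

{"name": "carry_out", "arguments": {
  "moves": [
    [[-1,1,6,-2,0],[-1,-1,6,0,0],[-1,-1,5,0,0]]
  ]
}}

```text
time: 39.2
tool_pos: [0.6223, -0.0688, 0.0743]
tool_rot: [0.706, -0.005, 0.066, -0.705]
ft_force: [-5.9, -4.8, 18.6]
finger_gap: 0.0412
```

```bash
python3 t2.py .6225 -.0676 .055
```

```text
rel mm [-1.5 19.2  1.2] psi -5.7 roll 0.4834978610713705 pos [ 0.6223 -0.0688  0.0743] j [-0.23  0.34  1.78  0.02  0.93 -0.14] gap 0.0412 F [-5.9 -4.8 18.6] t 39.2
tilt [ 0.086 -0.006] up of x 0.086
```

{"name": "carry_out", "arguments": {
  "moves": [
    [[-1,0,-8,0,0],[-1,-4,0,-4,0],[-1,-1,8,0,0],[-1,-1,6,0,0],[-1,0,3,0,0]]
  ]
}}

```text
time: 39.83
tool_pos: [0.6195, -0.074, 0.0757]
tool_rot: [0.707, -0.004, 0.066, -0.704]
ft_force: [0.1, 0.1, -0.8]
finger_gap: 0.0413
```

```bash
python3 t2.py .619 -.072 .055
```

```text
rel mm [-2.5 20.5  2. ] psi -5.6 roll 0.5577631292152034 pos [ 0.6195 -0.074   0.0757] j [-0.24  0.34  1.79  0.02  0.93 -0.15] gap 0.0413 F [ 0.1  0.1 -0.8] t 39.825
tilt [ 0.088 -0.008] up of x 0.088
```

Nothing is touching at z 0.0757. I'll keep lowering from here.

{"name": "carry_out", "arguments": {
  "moves": [
    [[-1,-1,6,0,0],[-1,-1,5,0,0],[-1,-1,5,0,0]]
  ]
}}

```text
time: 40.2
tool_pos: [0.62, -0.0749, 0.0593]
tool_rot: [0.707, -0.002, 0.068, -0.704]
ft_force: [3.2, -0.8, 1.6]
finger_gap: 0.0413
```

```bash
python3 t2.py .619 -.072 .053
```

```text
rel mm [-1.9  6.2  2.8] psi -5.7 roll 0.5314562781835264 pos [ 0.62   -0.0749  0.0593] j [-0.24  0.36  1.79  0.02  0.9  -0.15] gap 0.0413 F [ 3.2 -0.8  1.6] t 40.2
tilt [ 0.094 -0.01 ] up of x 0.094
```

{"name": "carry_out", "arguments": {
  "moves": [
    [[-1,1,4,0,0],[-1,0,3,0,0],[-0.3,0,0,0,0],[0.4,0,0,0,0],[0.4,0,0,0,0],[0.4,0,-50,0,0],[0.4,0,-60,0,0],[0.4,0,-30,0,0]]
  ]
}}

```text
time: 41.2
tool_pos: [0.6018, -0.0718, 0.1858]
tool_rot: [0.706, -0.009, 0.061, -0.705]
ft_force: [0.2, 0.1, -0.6]
finger_gap: 0.0595
```

```bash
python3 t2.py .478 .340 .2
python3 - <<'E'
from h import *
im,I=snap("wrist","w16.png")
h=cv2.cvtColor(im,cv2.COLOR_RGB2HSV); m=((h[...,2]>100)&(h[...,1]<50)).astype(np.uint8)
c=cv2.HoughCircles(cv2.medianBlur(cv2.cvtColor(im,7),5),3,1,40,param1=120,param2=22,minRadius=15,maxRadius=34)
print(proj(I,"wrist",[.6221,-.0759,.083]).round(0))
if c is not None:
  for u,v,r in c[0][:12]: print(u,v,r,onz(I,"wrist",u,v,.083).round(3))
np.save("w16.npy",im)
E
```

```text
rel mm [-162.3  -25.   397.7] psi -5.7 roll 0.5350335906993848 pos [ 0.6018 -0.0718  0.1858] j [-0.24  0.17  1.75  0.01  1.14 -0.15] gap 0.0595 F [ 0.2  0.1 -0.6] t 41.2
tilt [ 0.073 -0.005] up of x 0.073
[295. 209.]
291.5 201.5 28.8 [ 0.62  -0.069  0.083]
```

{"name": "carry_out", "arguments": {
  "moves": [
    [[0.6,-23,-2,57,0.5],[0.6,-23,-2,57,0],[0.6,-23,-2,57,0],[0.6,-23,-2,57,0],[0.6,-23,-2,57,0],[0.6,-23,-2,57,0],[0.6,-23,-2,50,0],[0.6,-3,30,0,0],[0.6,-2,20,0,0],[0.6,0,0,0,0]]
  ]
}}

```text
time: 42.5
tool_pos: [0.4775, 0.3443, 0.1373]
tool_rot: [0.707, -0.011, 0.065, -0.704]
ft_force: [-0.4, 0.1, -0.7]
finger_gap: 0.0685
```

```bash
cat > bt.py <<'E'
import sys
from h import *
bx,by=float(sys.argv[1]),float(sys.argv[2])
im,I=snap("wrist"); 
h=cv2.cvtColor(im,cv2.COLOR_RGB2HSV); m=((h[...,2]>130)&(h[...,1]<50)).astype(np.uint8)
N,l,s,c=cv2.connectedComponentsWithStats(m)
for k in range(1,N):
    if 700<s[k][4]<9000:
        P=onz(I,"wrist",*c[k],.06)
        if np.hypot(P[0]-bx,P[1]-by)<.05: print(s[k],c[k].round(0),P.round(4)); rel([P[0],P[1],.035],-6.2)
print("tilt",st()[1][:2,1].round(3))
E
python3 bt.py .478 .340
```

```text
[ 243  178   58   77 3480] [271. 217.] [0.478  0.3451 0.06  ]
rel mm [ -8.2 103.    0.5] psi -6.2 roll -0.039031606683295195 pos [0.4782 0.3445 0.1383] j [ 0.53  0.2   1.82 -0.05  1.06  0.66] gap 0.0683 F [-0.   0.7  0.1] t 42.55
tilt [ 0.077 -0.008]
```

{"name": "carry_out", "arguments": {
  "moves": [
    [[0.6,-4,30,-3,0],[0.6,-4,30,0,0],[0.6,-3,25,0,0],[0.6,-3,18,0,0],[0.6,0,0,0,0]]
  ]
}}

```text
time: 43.18
tool_pos: [0.4774, 0.3431, 0.0379]
tool_rot: [-0.705, 0.009, -0.07, 0.706]
ft_force: [0.5, 0.3, 0.1]
finger_gap: 0.0686
```

```bash
python3 t2.py .478 .342 .035
```

```text
rel mm [ 0.5  3.  -1. ] psi -6.4 roll -0.23493154721153076 pos [0.4774 0.3431 0.0379] j [ 0.53  0.34  1.87 -0.06  0.86  0.68] gap 0.0686 F [0.5 0.3 0.1] t 43.175
tilt [ 0.086 -0.003] up of x 0.086
```

{"name": "carry_out", "arguments": {
  "moves": [
    [[0.6,0,2,-2,0],[-0.3,0,0,0,0],[-1,0,0,0,0],[-1,0,0,0,0],[-1,0,0,0,0],[-1,3,-50,0,0],[-1,3,-50,0,0],[-1,3,-40,0,0]]
  ]
}}

```text
time: 44.18
tool_pos: [0.4725, 0.3393, 0.1775]
tool_rot: [0.706, -0.011, 0.068, -0.705]
ft_force: [1.0, 0.4, -0.6]
finger_gap: 0.0414
```

{"name": "carry_out", "arguments": {
  "moves": [
    [[-1,10,-2,-56,0],[-1,10,-2,-56,0],[-1,10,-2,-56,0],[-1,10,-2,-56,0],[-1,10,-2,-56,0],[-1,54,0,-28,0],[-1,54,0,-28,0],[-1,54,0,-28,0],[-1,54,0,-28,0],[-1,0,0,0,0]]
  ]
}}

```text
time: 45.42
tool_pos: [0.6984, -0.0898, 0.2118]
tool_rot: [-0.704, 0.007, -0.07, 0.707]
ft_force: [-0.2, 0.5, -0.4]
finger_gap: 0.0411
```

```bash
cat > pc.py <<'E'
import sys
from h import *
# held bottle bottom offset, cells; side-free numeric check with wrist cam
t2=[float(x) for x in sys.argv[1:4]]; rel(t2,-6.2); s,M,p=st(); print("tilt",M[:2,1].round(3))
im,I=snap("wrist",sys.argv[4]); g=im.max(2).astype(int)
u,v=proj(I,"wrist",[p[0]+.06*M[0,1],p[1]+.021,p[2]-.035]).astype(int); print("exp far edge of bottom",u,v)
for dv in range(-16,20,6): print(v+dv,g[v+dv,u-52:u+56:4])
E
python3 pc.py .7353 -.0874 .10 w17.png
```

```text
rel mm [ 26.2 114.6   5.3] psi -6.3 roll -0.07335629046657743 pos [ 0.6984 -0.0898  0.2118] j [-0.24  0.34  1.5   0.02  1.21 -0.13] gap 0.0411 F [-0.2  0.5 -0.4] t 45.425
tilt [ 0.09  -0.001]
exp far edge of bottom 278 208
192 [213 246 245 246 245 245 246 246 236 202 138 180 240 181 179 180 180 180
 179 181 180 181 185  79 240 247 246]
198 [220 246 246 247 247 247 246 246 238 224  80 179 245 185 169 152 151 144
 171 152 128 124 127  84 246 248 246]
204 [223 248 247 247 248 247 247 246 243 226  78 120 245  97  99  99 100 100
  98  99  98  95  97  98 247 248 246]
210 [227 247 246 247 246 246 247 247 242 227  76  85 245 245 245 246 247 247
 247 247 247 235 242  92 247 247 247]
216 [  6  12  16  16  13  19  15  14  98 101 107 109 110 106 109 104 241 244
 245 244 244 215 228  91 245 245 246]
222 [ 30  28  33  31  29  34 105 101 105 103 105 102 102 110 110 113 109 106
 169 176 173 129 126  92 242 247 239]
```

{"name": "carry_out", "arguments": {
  "moves": [
    [[-1,13,40,3,0],[-1,13,40,2,0],[-1,-1,30,0,0],[-1,-1,18,0,0],[-1,0,0,0,0]]
  ]
}}

```text
time: 46.1
tool_pos: [0.7294, -0.0811, 0.0847]
tool_rot: [-0.703, 0.006, -0.068, 0.708]
ft_force: [-0.1, -0.3, -1.3]
finger_gap: 0.0413
```

```bash
cat > pd.py <<'E'
import sys
from h import *
rel([float(x) for x in sys.argv[1:4]],-6.2); s,M,p=st(); print("tilt",M[:2,1].round(3))
im,I=snap("wrist",sys.argv[4]); g=im.max(2).astype(int)
cx,cy=float(sys.argv[5]),float(sys.argv[6]); c,s_=np.cos(-.108),np.sin(-.108)
for a,b in((-24,24),(24,24)): print("cell corner px",proj(I,"wrist",[cx+(c*a-s_*b)/1e3,cy+(s_*a+c*b)/1e3,.036]).round(0))
u,v=proj(I,"wrist",[cx,cy+.021,.042]).astype(int)
for dv in range(-18,19,6): print(v+dv,u-56,g[v+dv,u-56:u+56:4])
E
python3 pd.py .7373 -.0875 .042 w18.png .7398 -.0905
```

```text
rel mm [ 4.9 43.2 -6. ] psi -6.0 roll 0.17205320218981512 pos [ 0.7294 -0.0811  0.0847] j [-0.21  0.53  1.49  0.02  1.03 -0.12] gap 0.0413 F [-0.1 -0.3 -1.3] t 46.1
tilt [0.087 0.002]
cell corner px [252. 211.]
cell corner px [328. 210.]
200 231 [ 95  98  97  98  95  98  99  97 101  95  98  96  97  96  97  96  97 100
 101  99  97 100 146  34  34 101 105 102]
206 231 [ 98  94  96 101 100  99  98 100 102 101  99  95  96  99  99  98  97  95
  97  98  98  97  97 132 229  30  85 102]
212 231 [223 228 206 177 183 190 183 185 182 163 151 140 184 184 183 181 183 182
 177 248 247 248 248 246 243 242  31  51]
218 231 [246 246 180 170 161 182  97 105 106 108 107 108 111 107 113 128 246 247
 247 247 247  96  83 247 246 243 243 202]
224 231 [247 247 182 168 100 104 108 104 105 106 101 108 112 112 112 113 109 244
 249 226 248  95  81 248 248 246 246 167]
230 231 [248 247 182 104 104 105 106 104 105 103 105 105 103 111 113 114 115 111
 245 232 249  93  84 247 247 244 246 107]
236 231 [244 245 123 101 101 110 100 103 105 101 107 105 108 111 110 109 111 111
 110 166 160  91  81 246 248 244 246  55]
```

{"name": "carry_out", "arguments": {
  "moves": [
    [[-1,4,0,-6,0],[-1,-1,10,0,0],[-1,-1,10,0,0],[-1,-1,6,0,0]]
  ]
}}

```text
time: 46.65
tool_pos: [0.7369, -0.0888, 0.0654]
tool_rot: [-0.704, 0.002, -0.072, 0.707]
ft_force: [-0.6, 0.2, -0.2]
finger_gap: 0.0418
```

```bash
python3 t2.py .7335 -.0875 .042
```

```text
rel mm [-5.8 22.9  0.7] psi -6.0 roll 0.1617428258360576 pos [ 0.7369 -0.0888  0.0654] j [-0.22  0.56  1.49  0.03  1.   -0.13] gap 0.0418 F [-0.6  0.2 -0.2] t 46.65
tilt [ 0.099 -0.001] up of x 0.098
```

{"name": "carry_out", "arguments": {
  "moves": [
    [[-1,-2,8,0,0],[-1,-1,8,0,0],[-1,-1,6,0,0],[-1,0,2,0,0]]
  ]
}}

```text
time: 47.15
tool_pos: [0.7355, -0.0887, 0.0444]
tool_rot: [-0.704, 0.003, -0.071, 0.707]
ft_force: [-6.2, 0.5, 10.1]
finger_gap: 0.0415
```

```bash
python3 t2.py .7335 -.0875 .042
```

```text
rel mm [-2.3  2.2  1. ] psi -6.0 roll 0.1947269470140469 pos [ 0.7355 -0.0887  0.0444] j [-0.22  0.59  1.49  0.03  0.97 -0.13] gap 0.0415 F [-6.2  0.5 10.1] t 47.15
tilt [ 0.097 -0.001] up of x 0.096
```

{"name": "carry_out", "arguments": {
  "moves": [
    [[-0.3,0,0,0,0],[0.4,0,0,0,0],[0.4,0,0,0,0],[0.4,4,-50,0,0],[0.4,4,-55,0,0],[0.4,4,-55,0,0]]
  ]
}}

```text
time: 47.9
tool_pos: [0.7269, -0.0885, 0.1972]
tool_rot: [-0.703, 0.009, -0.065, 0.708]
ft_force: [0.6, 1.2, 0.6]
finger_gap: 0.0598
```

{"name": "carry_out", "arguments": {
  "moves": [
    [[0.6,-56,-2,27,0],[0.6,-56,-2,27,0],[0.6,-56,-2,27,0],[0.6,-56,-2,27,0],[0.6,-56,-2,27,0],[0.6,-24,-2,51,0],[0.6,-24,-2,51,0],[0.6,-24,-2,51,0],[0.6,-24,-2,51,0],[0.6,-20,-2,45,0]]
  ]
}}

```text
time: 49.15
tool_pos: [0.3735, 0.341, 0.1922]
tool_rot: [-0.702, 0.002, -0.077, 0.708]
ft_force: [0.4, 0.2, -0.0]
finger_gap: 0.0687
```

```bash
python3 t2.py .380 .341 .13; python3 bt.py .38 .34
```

```text
rel mm [-0.2 62.5 -0.2] psi -6.5 roll -0.3156746216396158 pos [0.3735 0.341  0.1922] j [ 0.64 -0.05  1.98 -0.07  1.13  0.78] gap 0.0687 F [ 0.4  0.2 -0. ] t 49.15
tilt [0.106 0.002] up of x 0.106
[ 248  164   48   61 2198] [271. 195.] [0.3817 0.3433 0.06  ]
rel mm [ -6.3 157.7  -4.8] psi -6.4 roll -0.19311614107888886 pos [0.3718 0.3461 0.1926] j [ 0.65 -0.05  1.98 -0.06  1.12  0.78] gap 0.0684 F [-0.9  2.2  0.8] t 49.2
tilt [0.105 0.008]
```

{"name": "carry_out", "arguments": {
  "moves": [
    [[0.6,-3,32,-6,0],[0.6,-3,32,0,0],[0.6,-3,30,0,0],[0.6,-3,30,0,0],[0.6,-2,22,0,0],[0.6,0,0,0,0]]
  ]
}}

```text
time: 49.95
tool_pos: [0.3731, 0.3462, 0.0428]
tool_rot: [-0.699, -0.002, -0.075, 0.711]
ft_force: [0.3, -0.4, -0.2]
finger_gap: 0.0685
```

```bash
python3 t2.py .381 .340 .036
```

```text
rel mm [ 7.7  7.6 -5.5] psi -6.0 roll 0.1620927272372228 pos [0.3731 0.3462 0.0428] j [ 0.64  0.18  2.07 -0.08  0.8   0.8 ] gap 0.0685 F [ 0.3 -0.4 -0.2] t 49.95
tilt [0.109 0.012] up of x 0.107
```

{"name": "carry_out", "arguments": {
  "moves": [
    [[0.6,8,7,-6,0],[-0.3,0,0,0,0],[-1,0,0,0,0],[-1,0,0,0,0],[-1,0,0,0,0],[-1,4,-50,0,0],[-1,4,-55,0,0],[-1,4,-50,0,0]]
  ]
}}

```text
time: 50.95
tool_pos: [0.3745, 0.3341, 0.1928]
tool_rot: [-0.701, 0.001, -0.073, 0.71]
ft_force: [0.5, -0.2, -1.3]
finger_gap: 0.0417
```

{"name": "carry_out", "arguments": {
  "moves": [
    [[-1,35,-5,-55,0],[-1,35,-5,-55,0],[-1,35,-4,-55,0],[-1,35,-4,-55,0],[-1,35,-4,-55,0],[-1,35,-4,-55,0],[-1,35,-4,-55,0],[-1,31,-4,-48,0],[-1,0,0,0,0]]
  ]
}}

```text
time: 52.08
tool_pos: [0.5995, -0.1111, 0.2539]
tool_rot: [-0.698, -0.009, -0.077, 0.712]
ft_force: [-0.7, 1.0, -1.1]
finger_gap: 0.0414
```

```bash
python3 t2.py .6145 -.1256 .085
```

```text
rel mm [ -4.2 169.3 -17.5] psi -5.6 roll 0.6122355966839308 pos [ 0.5995 -0.1111  0.2539] j [-0.32  0.09  1.72  0.06  1.22 -0.25] gap 0.0414 F [-0.7  1.  -1.1] t 52.075
tilt [0.123 0.014] up of x 0.121
```

{"name": "carry_out", "arguments": {
  "moves": [
    [[-1,-2,45,-9,0.5],[-1,-2,45,-8,0],[-1,-2,40,0,0],[-1,-2,30,0,0],[-1,0,5,0,0]]
  ]
}}

```text
time: 52.7
tool_pos: [0.6094, -0.1211, 0.085]
tool_rot: [-0.697, -0.007, -0.079, 0.713]
ft_force: [-1.9, -0.9, -0.3]
finger_gap: 0.0421
```

```bash
python3 pd.py .6145 -.1262 .042 w19.png .617 -.1288
```

```text
rel mm [ 0.4 43.2 -5.8] psi -6.0 roll 0.20715731074997734 pos [ 0.6094 -0.1211  0.085 ] j [-0.34  0.3   1.81  0.07  0.92 -0.27] gap 0.0421 F [-1.9 -0.9 -0.3] t 52.7
tilt [0.123 0.016]
cell corner px [244. 211.]
cell corner px [320. 208.]
199 224 [247 140 203 234 178  94  92  96 146 179 183 180 180 183 185 183 187 186
 183 183 184 186 184 182 182  81  85 246]
205 224 [248 132 182 234 179 100  97 101 100 163 182 178 181 178 182 182 182 186
 182 184 185 184 182 182 244  80  79  84]
211 224 [249 120 185 235 182 177 176 177 181 174 132 180 179 183 180 183 180 180
 180 180 182 183 162  98 245  87  82  80]
217 224 [248 108 184 246 187 223 249 249 115 100 110 109 110 159 181 178 180 182
 181 178 242  96  92  89 243 249  83  78]
223 224 [249  99 186 248 184 182 106 104 107 102 107 104 103 107 105 112 111 110
 118 249 249  94  96  94 240 248 248 182]
229 224 [249 109 184 250 199  95  93  99 108 108 109 109 106 106 114 114 112 115
 113 112 194  92  95 137 220 179 179 177]
235 224 [249 146 179 250  86  91 104  98 109 109 107 106 108 113 109 113 116 113
 113 112 108  91  93 189 181 182 182 182]
```

{"name": "carry_out", "arguments": {
  "moves": [
    [[-1,4,0,-6,0],[-1,-1,10,0,0],[-1,-2,10,0,0],[-1,-1,6,0,0]]
  ]
}}

```text
time: 53.25
tool_pos: [0.617, -0.128, 0.0643]
tool_rot: [-0.698, -0.011, -0.083, 0.712]
ft_force: [-0.6, 0.6, -0.3]
finger_gap: 0.0417
```

```bash
python3 t2.py .6145 -.1262 .042
```

```text
rel mm [-5.6 21.8  0.9] psi -5.9 roll 0.2728339030795013 pos [ 0.617  -0.128   0.0643] j [-0.34  0.34  1.8   0.07  0.87 -0.29] gap 0.0417 F [-0.6  0.6 -0.3] t 53.25
tilt [0.134 0.013] up of x 0.132
```

{"name": "carry_out", "arguments": {
  "moves": [
    [[-1,-2,8,0,0],[-1,-1,8,0,0],[-1,-1,6,0,0],[-1,0,2,0,0],[-0.3,0,0,0,0],[0.4,0,0,0,0],[0.4,0,0,0,0],[0.4,5,-50,0,0],[0.4,5,-60,0,0],[0.4,5,-60,0,0]]
  ]
}}

```text
time: 54.5
tool_pos: [0.6043, -0.1297, 0.2088]
tool_rot: [-0.696, -0.004, -0.076, 0.714]
ft_force: [1.0, -0.4, 0.0]
finger_gap: 0.0598
```

{"name": "carry_out", "arguments": {
  "moves": [
    [[1,-10,0,-56,0],[1,-8,0,-56,0],[1,0,0,0,0]]
  ]
}}

```text
time: 54.88
tool_pos: [0.5806, -0.2435, 0.2127]
tool_rot: [-0.698, -0.012, -0.08, 0.711]
ft_force: [0.7, -0.2, 0.0]
finger_gap: 0.0851
```

```bash
sed -i 's/w10.png/w20.png/' hl.py; python3 hl.py
python3 - <<'E'
import cv2
from h import *
a=cv2.imread("pics/w20.png"); b=cv2.cvtColor(snap("scene")[0],4)[190:270,265:385]
cv2.imwrite("pics/m20.png",np.hstack([a,cv2.resize(b,(240,420))]))
E
```

```text
[[ 0.987  0.13   0.094]
 [-0.097  0.014  0.995]
 [ 0.128 -0.991  0.026]]
```

View pics/m20.png

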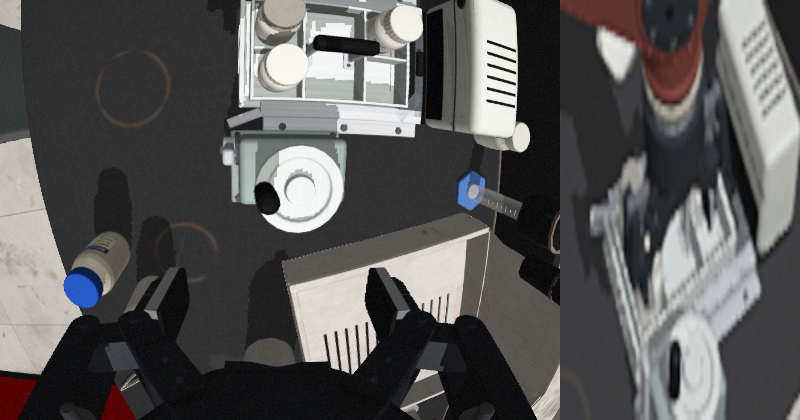

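All three bottles stand in their compartments: (280,20), (283,67) and (400,27). The crank handle is at (267,197), about 180° round from the hub at (299,189).

{"name": "carry_out", "arguments": {
  "moves": [
    [[1,-5,40,3,0],[1,-4,40,0,0],[1,-4,30,0,0],[1,-2,9,0,0],[0,0,0,0,0],[-1,0,0,0,0],[-1,0,0,0,0],[-1,0,0,0,0],[-1,0,0,0,0]]
  ],
  "squeeze": 100
}}

```text
time: 56.1
tool_pos: [0.5884, -0.2277, 0.0929]
tool_rot: [-0.698, -0.019, -0.079, 0.712]
ft_force: [4.0, -0.7, -6.9]
finger_gap: 0.0164
```

```bash
python3 circ.py .6145 -.238 -36 10; python3 -c "
from h import *
print(st()[1].round(3))"
```

```text
pos [ 0.5884 -0.2277  0.0929] r 0.0281 ang 158.4 gap 0.0164 F [ 4.  -0.7 -6.9] t 56.1
[-1,7,0,17,0], [-1,18,0,7,0], [-1,19,0,-6,0], [-1,12,0,-16,0], [-1,0,0,-20,0], [-1,-11,0,-16,0], [-1,-18,0,-7,0], [-1,-19,0,6,0], [-1,-12,0,16,0], [-1,-0,0,20,0], 
[[ 0.987  0.139  0.084]
 [-0.087  0.014  0.996]
 [ 0.137 -0.99   0.026]]
```

{"name": "carry_out", "arguments": {
  "moves": [
    [[-1,6,1,17,0],[-1,17,2,8,0],[-1,19,3,-6,0],[-1,12,2,-16,0],[-1,0,0,-20,0],[-1,-11,-2,-16,0],[-1,-18,-3,-7,0]]
  ]
}}

```text
time: 56.98
tool_pos: [0.6498, -0.2296, 0.0963]
tool_rot: [-0.675, -0.039, -0.107, 0.729]
ft_force: [72.5, 4.3, -49.3]
finger_gap: 0.0161
```

```bash
python3 circ.py .6165 -.2375 -36 10; python3 -c "
from h import *
print(st()[1].round(3))"
```

```text
pos [ 0.6498 -0.2296  0.0963] r 0.0342 ang 13.3 gap 0.0161 F [ 72.5   4.3 -49.3] t 56.975
[-1,-2,0,-20,0], [-1,-11,0,-16,0], [-1,-18,0,-6,0], [-1,-19,0,6,0], [-1,-12,0,16,0], [-1,-0,0,20,0], [-1,11,0,16,0], [-1,18,0,6,0], [-1,19,0,-6,0], [-1,12,0,-16,0], 
[[ 0.974  0.21   0.087]
 [-0.103  0.066  0.992]
 [ 0.203 -0.975  0.086]]
```

{"name": "carry_out", "arguments": {
  "moves": [
    [[-1,1,0,-20,0],[-1,-9,-2,-18,0],[-1,-17,-3,-10,0],[-1,-19,-4,2,0],[-1,-14,-3,13,0]]
  ]
}}

```text
time: 57.6
tool_pos: [0.5891, -0.241, 0.0942]
tool_rot: [-0.666, -0.037, -0.097, 0.738]
ft_force: [27.1, 6.6, -21.7]
finger_gap: 0.0164
```

```bash
python3 circ.py .6175 -.2365 -36 10; python3 -c "
from h import *
print(st()[1].round(3))"
```

```text
pos [ 0.5891 -0.241   0.0942] r 0.0288 ang -171.1 gap 0.0164 F [ 27.1   6.6 -21.7] t 57.6
[-1,-2,0,19,0], [-1,12,0,15,0], [-1,19,0,4,0], [-1,18,0,-8,0], [-1,10,0,-17,0], [-1,-1,0,-20,0], [-1,-12,0,-15,0], [-1,-19,0,-4,0], [-1,-18,0,8,0], [-1,-10,0,17,0], 
[[ 0.978  0.194  0.075]
 [-0.094  0.093  0.991]
 [ 0.185 -0.977  0.109]]
```

{"name": "carry_out", "arguments": {
  "moves": [
    [[-1,-1,0,20,0],[-1,9,2,17,0],[-1,17,3,8,0],[-1,19,3,-4,0],[-1,13,2,-15,0],[-1,3,0,-20,0],[-1,-9,-2,-18,0],[-1,-17,-3,-9,0],[-1,-19,-3,3,0],[-1,-14,-2,14,0]]
  ]
}}

```text
time: 58.85
tool_pos: [0.5988, -0.253, 0.0948]
tool_rot: [-0.676, -0.043, -0.098, 0.729]
ft_force: [-8.6, -13.2, -2.0]
finger_gap: 0.0156
```

```bash
python3 circ.py .619 -.2365 -36 10; python3 -c "
from h import *
print(st()[1].round(3))"
```

```text
pos [ 0.5988 -0.253   0.0948] r 0.0261 ang -140.8 gap 0.0156 F [ -8.6 -13.2  -2. ] t 58.85
[-1,-13,0,14,0], [-1,3,0,19,0], [-1,14,0,13,0], [-1,19,0,2,0], [-1,17,0,-10,0], [-1,9,0,-18,0], [-1,-3,0,-19,0], [-1,-14,0,-13,0], [-1,-19,0,-2,0], [-1,-17,0,10,0], 
[[ 0.977  0.2    0.069]
 [-0.084  0.067  0.994]
 [ 0.194 -0.977  0.082]]
```

{"name": "carry_out", "arguments": {
  "moves": [
    [[-1,-11,-2,17,0],[-1,0,0,20,0],[-1,11,2,16,0],[-1,18,3,6,0],[-1,19,3,-6,0],[-1,12,2,-16,0],[-1,1,0,-20,0],[-1,-11,-2,-16,0],[-1,-19,-3,-6,0],[-1,-18,-3,6,0]]
  ]
}}

```text
time: 60.1
tool_pos: [0.6106, -0.2603, 0.095]
tool_rot: [-0.683, -0.047, -0.101, 0.722]
ft_force: [-1.9, -14.0, -5.2]
finger_gap: 0.0162
```

{"name": "carry_out", "arguments": {
  "moves": [
    [[-1,-13,-2,15,0],[-1,-5,-1,10,0]]
  ]
}}

```text
time: 60.35
tool_pos: [0.5896, -0.2399, 0.0943]
tool_rot: [-0.686, -0.043, -0.099, 0.719]
ft_force: [8.6, 1.6, -7.0]
finger_gap: 0.0159
```

```bash
python3 circ.py .619 -.2365 -36 4
python3 - <<'E'
from h import *
a,S=snap("scene"); g=a.max(2).astype(int); y=-.108
Rz=R.from_euler("z",y).as_matrix(); O=np.array([.677,-.1075,0])
for an in(0,.1,.3,.6): print(an,[proj(S,"scene",Rz@[-.107,-.104+r*np.cos(an),.028+r*np.sin(an)]+O).round(1) for r in(.03,.06)])
cv2.imwrite("pics/s9.png",cv2.cvtColor(a,4)); print(g[236:262:2,294:326:2])
E
```

```text
pos [ 0.5896 -0.2399  0.0943] r 0.0296 ang -173.4 gap 0.0159 F [ 8.6  1.6 -7. ] t 60.35
[-1,-0,0,19,0], [-1,13,0,14,0], [-1,19,0,4,0], [-1,18,0,-8,0], 
0 [array([301.8, 263. ]), array([297.2, 255.7])]
0.1 [array([301.8, 262.5]), array([297.3, 254.7])]
0.3 [array([302.1, 261.7]), array([297.7, 253.1])]
0.6 [array([302.7, 261.2]), array([299., 252.])]
[[139 121 134 121 114  58  36  35  58  68  39  39  38  48  83  89]
 [107 144 127 132 138  79  92  86  70  66  69  77  95  90  89 123]
 [125 125 122 112 140  91  81 130  95 110 106 107 110 128 116 105]
 [152  90 150 151 102 140  34  67 139 153  71  77  79 110 166 171]
 [130 139 108 130 109 133  51  55  45 100 151 170 171 150 118  99]
 [101 165 107 148 122 120  96  27  56  63  66  70  81  92  83  61]
 [108  98 154  88 133 122 119  17  30  40  51  55  56  56  50  44]
 [ 75 117 137 134 132 127 118  19  29  33  36  38  40  42  43  43]
 [ 37  94 105 155 106 151  87  41  26  33  35  40  40  43  45  43]
 [ 40  92 149 105 163 105 119  80  41  44  32  40  42  42  39  42]
 [ 40  70 146  98  56  84 103  64  45  43  44  46  33  41 119  77]
 [ 43  47 103  56 106 102  92  85  43  76  55  41  33  44 122  49]
 [ 42  41  66 100 104  90  67 114  49  66  66  62  25  45  61  32]]
```

{"name": "carry_out", "arguments": {
  "moves": [
    [[0,0,0,0,0],[1,0,0,0,0],[1,0,0,0,0],[1,10,-50,0,0],[1,10,-60,0,0],[1,0,-30,0,0],[1,0,0,0,0]]
  ]
}}

```text
time: 61.28
tool_pos: [0.5876, -0.2461, 0.2436]
tool_rot: [-0.686, -0.05, -0.105, 0.718]
ft_force: [-0.5, -0.1, 0.3]
finger_gap: 0.0854
```

Run:
```python
from h import *
im,I=snap("wrist","w21.png"); g=im.max(2).astype(int); y=-.108
Rz=R.from_euler("z",y).as_matrix(); O=np.array([.677,-.1075,0]); ok=0
for r in(.02,.035,.05,.06,.075):
    u,v=proj(I,"wrist",Rz@[-.107,-.104+r,.030]+O).round().astype(int); q=g[max(v-2,0):v+3,u-8:u+9].max(0); print(r,u,v,q); ok+=(q>140).any()
for n,c in(("FL",(.058,.0255)),("RL",(-.058,.0255)),("RR",(-.058,-.0255))): 
    u,v=proj(I,"wrist",Rz@[*c,.083]+O).round().astype(int); print(n,u,v,g[max(v,0):v+1,u-8:u+9:4] if 0<=v<420 else "out")
s=bot.sense(); print("ok",ok,s["tool_pos"].round(3),s["ft_force"].round(1),s["time"])
if ok>=4: bot.close_job(); print("closed")
```

```text
0.02 207 130 [ 57  55  39 154 205 227 230 231 232 230 215 175 143 156 144 130  83]
0.035 207 116 [ 52  52  59 136 205 226 230 230 231 233 219 194  72  34  34  36  40]
0.05 207 103 [ 53  52  56 125 193 222 229 232 232 231 224 192 129  37  35  46  88]
0.06 207 93 [ 53  53  51  90 192 218 230 232 232 233 224 198 130  36  36  44  93]
0.075 207 80 [ 52  54  53  53  51  48  35  35  33  32  33  33  34  37  33  57 211]
FL 372 34 [[243 244 245 244 243]]
RL 262 19 [[182 183 182 183 178]]
RR 261 70 [[248 249 249 249 248]]
ok 5 [ 0.587 -0.246  0.242] [ 0.5 -0.4  1. ] 61.325
the job is handed in; nothing more can be done
closed
```

The job is handed in at 61.3 s of robot time; no verdict is reported. I cranked the lock arm upright and turned the carrier end for end. I then slid it nose first against the end stop, put the three white small bottles in it and wound the crank back about three turns. I filled the carrier after docking it rather than before, because the rails hold it still there.

**What the last checks showed**
- **Lock arm:** the last wrist picture shows a bright bar along the arm's length exactly where a level arm should be, and dark just past its tip. This fits the count of crank turns.
- **Bottles:** there are light pixels at all three expected cap positions. The picture taken before the final winding showed all three bottles standing in their compartments.
- **Robot:** it was clear of everything, with about 1 N or less on the wrist sensor.

**What was less certain**
- **Carrier home:** I judged this when the push stalled and from the wrist picture before filling. I did not measure the nose gap again after locking. The pushes while placing the bottles could have shifted the carrier by a few millimetres, but the arm came down without any blocking force.
- **Tool tilt:** the tool drifted out of upright by up to about 14° during the run. I pushed against the crank handle to correct most of it.
- **Crank and bottle slips:** I missed one grip on the crank handle. Winding back, the force once reached about 88 N, below the 120 N limit. The first bottle touched a compartment wall twice before it went in.
- **Bigger bottles:** I never went near them, but I did not measure their positions at the end.

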